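# Pack up the shine box and stand the finished boot on it

## Robot

A 7-joint arm with a two-finger parallel gripper is mounted at the origin on the work surface. World frame = base frame: x ahead of the robot, y to its left, z up, the work surface at z = 0. Lengths are in mm, angles in rad, forces in N, time in s.
With the tool pointing down it reaches from about 400 to 875 mm from the base axis. Payload 4.4 kg.
Tool frame: the origin (TCP) lies at the very end of the fingers, on their centre line; the grasp point (between the pads) lies 19 mm behind it (grip_depth is the distance from the TCP to the grasp point, in mm); z points along the fingers, y is the direction in which the jaws open and shut (so a half turn about z gives the same grasp; the last joint's range is limited). The gripper opens to 85 mm and grips with 20 to 120 N. Pads are 22 mm wide; open, the fingers measure 114 mm over their backs; the gripper's body (76 mm by 85 mm) begins 54 mm behind the grasp point. The pads swing forward as they close: fully open they stand 13 mm farther back than shut.
Start: joints at [1.202, 0.628, 0.038, 1.517, -0.027, 0.996, -0.02], TCP at [193.854, -620.434, 231.313] pointing down, gripper open.
Joint ranges: [-3.06, 3.06], [-0.37, 2.12], [-1.25, 1.32], [0.18, 2.47], [-1.1, 4.24], [0.23, 1.98], [-2.94, 2.94]. Speed limits (rad/s): [2.57, 2.57, 3.14, 3.14, 3.14, 3.14, 3.14].

## Interface

Orientations are given as [roll, pitch, yaw] about the fixed x, y, z axes, in that order (R = Rz(yaw) Ry(pitch) Rx(roll)).
In Python, from cell import read_state, get_image, finish_job, recognise, outline_of, grip_depth gives the robot as it stands. The module is installed in compiled form; this text tells all that it offers.
- The arm moves only by the tool send_rows, never from a script. Its argument "rows" is a list of rows, each a list of 5 numbers: the gripper command: -1 is shut, 1 is fully open, values between are in proportion, then the shift along the tool's x, y, z in m, then the turn about the tool's z in rad. In form: [[claw, tx, ty, tz, roll], ...]. A call has 1 to 12 rows; each row shifts and turns the pose as measured when the row begins, along the tool's axes as they then stand; what a row does not reach is not made up. A row lasts 1/12 s, in which the tool goes at most 41.7 mm and 7.16 degrees, less where a joint would pass 70% of its speed; a pose out of reach is approached as far as the arm can. A call with a gripper value outside its range is refused whole. The fingers move at their own pace and stop on an object; the grip force is fixed at half the most. Time passes only in rows, so rows that do not move let the fingers close. It gives the time, the measured TCP pose, the force and the opening at its end, in the units of the state.
- read_state(): the state, without advancing time (a new reading comes with each control period).
- get_image(name): name is "scene" or "side" or "wrist"; returns a dict with "image" (384x512x3 uint8, blue, green, red), "z_map" (384x512 float32, mm along the optical axis (not along the pixel's ray), 0 where there is no reading), "K" (3x3 intrinsics, pixels), "R" (3x3) and "t" (3): a world point X has camera coordinates R X + t; the wrist camera has in their place "tool_from_camera" (4x4, takes a point from camera to tool coordinates, whose origin is the TCP and whose axes are the flange's). Camera axes: x right, y down, z forward; pixel columns grow to the right and rows downward; lengths in mm; the calibration is good to about 2 mm. The wrist camera is an equidistant fisheye: a pixel r from the principal point sees the ray r / f radians off the axis. A picture is of the moment at which its call begins: read the wrist's pose just before it.
- finish_job(): hands the job in, once; it reports no verdict.
Trained networks look in a picture, given as the dict that the camera call returned (one of the last four; its "shot" number tells which), for a name from the list of things; names that differ only in an ending like _2 or _b are one class to them, and where a whole thing is asked for, a point or a joint stands for the part that bears it (a point fixed in the world has none). Each returns a list of dicts, best first, with "score" (0 to 1); they miss things now and then, are a little off and sometimes report something else, mostly with a low value. They report only what shows in the picture. A call takes as long as a camera call.
- recognise(picture, query): "box" ([left, top, right, bottom] in pixels, round what is visible of it).
- outline_of(picture, query): "mask" (384x512 bool, what is visible of it) and "box" ([left, top, right, bottom] in pixels, round what is visible of it).
The state is a dict: "clock": time; "qpos": joint angles; "qd": joint speeds; "tau": joint torques, N m; "eef_pos": TCP position; "tool_rot": TCP orientation; "force": force on the tool from outside, world axes, zero at the start; "torque": the same for the moment, N m; "width": finger opening in mm.
Only numpy, scipy, OpenCV 4.12 (cv2) and the standard library are available. Lean on these libraries where they do the work, as an engineer would, in place of code of your own. Each camera call takes 0.05 s, during which the arm holds its last target.

## Task

The boot is finished, so pack up the shoe-shine box: stand every jar of cream upright in its drawer and push the drawer fully home, lay every brush flat, bristles down, in the compartment under the lid, and press the lid fully shut. Then stand the boot on the sloping footrest on top of the lid, heel to the brass heel stop, toe at the raised end, straight and centred with its sole flat on the rest, without ever tipping it over, and let go. Leave the green bottle, the red-capped glass jar and the knife where they are.

Things in the scene. Friction and masses are not known exactly. Their poses are not given: they have to be found in the camera images.
- box: wooden shoe-shine box, fixed to the bench, outer size 150 (its x) x 280 (its y) x 124 mm high without the lid, walls 8 mm; origin at the centre of its underside, x from the drawer side to the hinge side, z up. The drawer comes out of the lower part at -x; over it is the open-topped brush compartment under the lid. The closed lid's top lies at z = 136 mm, overhanging the front by 1 mm
- tray (a point): centre of the floor of the brush compartment, 76 mm above the box's underside, axes as the box; the compartment is 134 (x) x 264 (y) mm inside and 48 mm deep up to the rim; takes two brushes side by side laid along the box's x, or lengthwise
- drawer (a joint): how far the drawer is out, m: 0 fully home, 0.11 fully out; starts about 0.1 out. Plain runners with 2.5 N of friction, stays where left
- drawer_in (a point): centre of the drawer's inner floor (16 mm above the bench), axes as the box; moves with the drawer. Inside 120 (x) x 244 (y) mm; side and back walls 22 mm high above the floor. With the drawer 0.10 out only x from -60 to +28 mm (here) is clear of the box, so jars go near x = -16 mm, three in a row along y at 84 mm spacing. Room for things 50 mm tall when shut
- drawer_front (a point): centre of the outer face of the drawer front, which is 260 mm wide (y) and 56 mm high (10 to 66 mm above the bench), upright, facing the box's -x; flush with the box's front when home. A brass knob of 22 mm diameter stands 18 mm out from this point; the face beside it is flat and free to push on
- lid (a joint): lid opening angle, rad: 0 shut, 1.57 upright, stop at 1.75; starts open at about 1.6, its edge then about 275 mm above the bench. Hinged along the box's far (+x) top edge; a stiff friction hinge (0.6 N m) holds it at any angle, so it must be pushed all the way down (about 4 to 8 N at its free edge)
- lid_hinge (a point): middle of the lid's hinge axis (along the box's y), at box x = +75, z = 124 mm; axes as the lid, which when shut are the box's
- lid_edge (a point): middle of the lid's free edge on its outer (upper) face: 150 mm from the hinge and 12 mm over the hinge plane. The lid is a board 12 mm thick and 284 mm wide; its outer face is bare for 45 mm from this edge, then comes the footrest
- rest (a point): footrest fixed on the lid's outer face: rubber-topped board 56 mm wide, 186 mm long, round-ended, along the box's y, rising at 0.17 rad to the toe end. Origin at the centre of its top face, x to the toe end (box's +y), z out of its top; lid shut, the origin is 186 mm above the bench over the box's centre. A brass heel stop, 8 mm proud, stands across the low end at x = -99 mm
- boot: finished child's ankle boot, red-brown with black toe and sole, stiff, on a wooden tree, 0.42 kg, 182 mm long (its x, toe at +x), 60 mm wide, collar at 100 mm, tree top at 117 mm; origin at the middle of its underside, z up; heel back at x = -90. The shaft, x = -86 to -10 mm, is 50 mm wide (y) with flat sides from z = 40 to 100 mm: grip it across there, near x = -42
- boot_toe (a point): on the underside of the boot, 85 mm ahead of its origin, towards the toe
- jar1: upright round jar of shoe cream, 56 mm diameter, 44 mm tall, white glazed with a black lid, 0.15 kg, may be absent; origin at the centre of its underside, z up its axis. Grip it across the lid and upper half
- jar2: upright round jar of shoe cream, 56 mm diameter, 44 mm tall, white glazed with a dark red-brown lid, 0.15 kg, may be absent; origin at the centre of its underside, z up its axis. Grip it across the lid and upper half
- jar3: upright round jar of shoe cream, 56 mm diameter, 44 mm tall, white glazed with a tan lid, 0.15 kg, may be absent; origin at the centre of its underside, z up its axis. Grip it across the lid and upper half
- brush1: shoe brush lying bristles down, 125 mm long (its x), 46 mm wide (y), 46 mm high (z), pale beech back, black bristles, may be absent; origin at the centre of its underside (bristle tips). The wooden back is the top 18 mm, the bristle block below is stiff, 108 x 38 mm; grip the back across its width
- brush2: shoe brush lying bristles down, 125 mm long (its x), 46 mm wide (y), 46 mm high (z), dark brown back, pale bristles, may be absent; origin at the centre of its underside (bristle tips). The wooden back is the top 18 mm, the bristle block below is stiff, 108 x 38 mm; grip the back across its width
- dye: bystander: green glass bottle, 54 mm diameter, 150 mm tall; origin under its centre
- tackjar: bystander: clear jar with a red cap, 68 mm diameter, 85 mm tall; origin under its centre
- knife: bystander: shoemaker's knife, 210 mm long, wooden handle and steel blade, lying beyond the box; origin under its middle

How it is judged (in metres and radians):
On the way, in this order (a step that is already met when the one before it is completed fails the run):
1. every jar stands in the drawer and the drawer is home, every brush lies in the compartment and the lid is shut (x of jar1 in the frame of drawer_in between -0.045 and 0.045 m and y of jar1 in the frame of drawer_in between -0.11 and 0.11 m and z of jar1 in the frame of drawer_in between -0.006 and 0.012 m and angle between each of jar1, jar2, jar3, brush1, brush2's own z axis and vertical below 0.2 rad and x of jar2 in the frame of drawer_in between -0.045 and 0.045 m and y of jar2 in the frame of drawer_in between -0.11 and 0.11 m and z of jar2 in the frame of drawer_in between -0.006 and 0.012 m and x of jar3 in the frame of drawer_in between -0.045 and 0.045 m and y of jar3 in the frame of drawer_in between -0.11 and 0.11 m and z of jar3 in the frame of drawer_in between -0.006 and 0.012 m and x of brush1 in the frame of tray between -0.06 and 0.06 m and y of brush1 in the frame of tray between -0.125 and 0.125 m and z of brush1 in the frame of tray between -0.006 and 0.012 m and x of brush2 in the frame of tray between -0.06 and 0.06 m and y of brush2 in the frame of tray between -0.125 and 0.125 m and z of brush2 in the frame of tray between -0.006 and 0.012 m and value of joint drawer below 0.006 m and value of joint lid below 0.04 rad), for 0.2 s.
2. then the boot stands on the footrest (x of boot in the frame of rest between -0.02 and 0.02 m and y of boot in the frame of rest between -0.015 and 0.015 m and z of boot in the frame of rest between -0.006 and 0.008 m and x of boot_toe in the frame of rest above 0.05 m and angle between the x axis of boot and the x axis of rest, either way round below 0.15 rad and angle between the z axis of boot and the z axis of rest, either way round below 0.09 rad), for 0.2 s.
At the end, for the whole second after the job is handed in: Jars upright in the drawer, home within 6 mm; brushes flat, bristles down, in the compartment, lid shut within 0.04 rad; boot at rest on the footrest, toe to the raised end, within 20 mm along, 15 mm across and 0.15 rad of its middle line, flat on it within 0.09 rad; all let go (all of step 1 and all of step 2 and linear speed of boot below 0.02 m/s and angular speed of boot below 0.2 rad/s); the robot touches nothing.
It fails at once if the boot is tipped over (angle between boot's own z axis and vertical above 0.8 rad).
It fails at once if the green bottle is moved or tipped (distance of dye from where it was at the start of the episode above 0.05 m or angle between dye's own z axis and vertical above 0.6 rad).
It fails at once if the red-capped jar is moved or tipped (distance of tackjar from where it was at the start of the episode above 0.05 m or angle between tackjar's own z axis and vertical above 0.6 rad).
It fails at once if the knife is moved (distance of knife from where it was at the start of the episode above 0.05 m).
Of jar1, jar2, jar3 only 2 to 3 are there at a start; the rules pass over those that are not, and their reading is None.
Of brush1, brush2 only 1 to 2 are there at a start; the rules pass over those that are not, and their reading is None.
At some moment in a run one of jar1, jar2, jar3, brush1, brush2 may be knocked a few centimetres aside while the robot is not near it.
It also fails if it takes over 210 s, if anything falls off the work surface, if the arm or the gripper's body presses on something with over 40 N, if the wrist force passes 120 N, or if a joint passes its speed limit or range.

## Working session

There is one attempt and no reset: what is moved stays moved. The work goes in short steps, Python scripts to look and compute and a tool call to move; the robot and the scene stay as the last step left them, time stands still between calls to the robot, and variables do not carry over. Pictures are saved under pics/ and viewed, and the job is handed in when it is done.

Besides the shell and the picture viewer there is one more tool, called after "Call:" by a JSON object that holds its "op" and its "data". send_rows: Moves the arm, as the interface text tells. Its arguments: {"type":"object","properties":{"rows":{"type":"array"}},"required":["rows"]}

```bash
mkdir -p pics; cat > h.py <<'E'
import numpy as np, cv2
from cell import *
def save(name, d, fn):
    cv2.imwrite('pics/'+fn, d['image'])
def world(d, u, v, z=None):
    z = d['z_map'][int(v),int(u)] if z is None else z
    K=d['K']; c=np.array([(u-K[0,2])/K[0,0]*z,(v-K[1,2])/K[1,1]*z,z])
    return d['R'].T@(c-d['t'])
def cloud(d, mask):
    v,u=np.nonzero(mask&(d['z_map']>0)); z=d['z_map'][v,u]; K=d['K']
    c=np.stack([(u-K[0,2])/K[0,0]*z,(v-K[1,2])/K[1,1]*z,z])
    return (d['R'].T@(c-d['t'][:,None])).T
def st():
    s=read_state(); print('t %.2f'%s['clock'],'tcp',np.round(s['eef_pos'],1),'rot',np.round(s['tool_rot'],3),'w %.1f'%s['width'],'F',np.round(s['force'],1)); return s
E
python3 - <<'E'
from h import *
s=st(); print(s, grip_depth)
for n in ['scene','side','wrist']:
    d=get_image(n); save(n,d,n+'0.png'); print(n,d['K'], d.get('R'),d.get('t'),d.get('tool_from_camera'))
E
```

```text
t 0.00 tcp [ 193.7 -619.8  230.4] rot [-3.14   0.     0.303] w 85.4 F [-0.4 -0.3 -0.2]
{'clock': 0.0, 'qpos': array([ 1.20219014,  0.62930322,  0.03844805,  1.5184109 , -0.02701294,
        0.99629692, -0.02000893]), 'qd': array([ 4.15825724e-04,  1.14368747e-03,  1.00652592e-04, -7.37777039e-05,
       -3.50536327e-04,  2.97861222e-04,  3.02172322e-05]), 'tau': array([-6.83889739e-04, -5.63396502e+01,  1.22605160e+00, -1.93449014e+01,
        1.10638101e-02,  1.05546601e-02,  3.29620747e-06]), 'eef_pos': array([ 193.66482851, -619.80384049,  230.40328954]), 'tool_rot': array([-3.13969240e+00,  1.65428830e-05,  3.02784329e-01]), 'force': array([-0.37697522, -0.32636112, -0.24873917]), 'torque': array([0.04420211, 0.04706582, 0.07176162]), 'width': 85.38053845445216} 18.700000000000003
scene [[396.41303896   0.         257.55168315]
 [  0.         396.41303896 192.22114642]
 [  0.           0.           1.        ]] [[ 0.98865488 -0.1501982   0.00142546]
 [-0.11252858 -0.74692023 -0.65532243]
 [ 0.09949296  0.64772731 -0.75534792]] [-596.26983664  151.10118711 1215.31949739] None
side [[424.79562373   0.         257.97863189]
 [  0.         424.79562373 190.53840931]
 [  0.           0.           1.        ]] [[ 1.82340305e-01 -9.83235119e-01  8.44986548e-04]
 [-9.34198588e-01 -1.73514398e-01 -3.11714215e-01]
 [ 3.06634981e-01  5.60486800e-02 -9.50175528e-01]] [-128.76445776  612.90611358 1310.58769842] None
wrist [[297.31863964   0.         253.99313908]
 [  0.         297.31863964 194.2543111 ]
 [  0.           0.           1.        ]] None None [[ 1.79880970e-03 -9.65628481e-01 -2.59919990e-01  6.53054001e+01]
 [ 9.99998210e-01  1.88957590e-03 -9.93452892e-05 -3.66915025e-01]
 [ 5.87069189e-04 -2.59919346e-01  9.65630151e-01 -1.42245759e+02]
 [ 0.00000000e+00  0.00000000e+00  0.00000000e+00  1.00000000e+00]]
```

View pics/scene0.png

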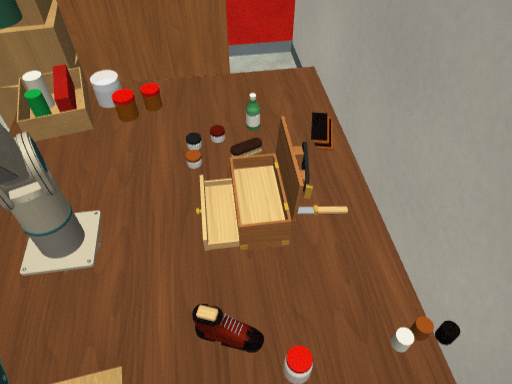

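View pics/side0.png

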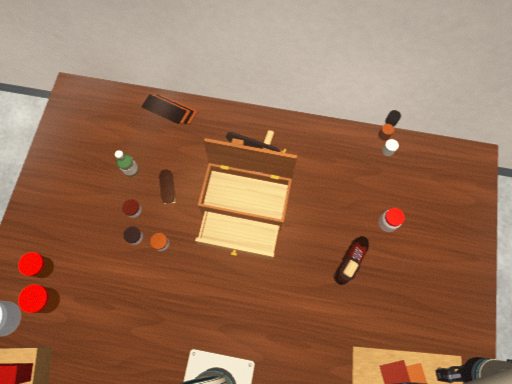

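View pics/wrist0.png

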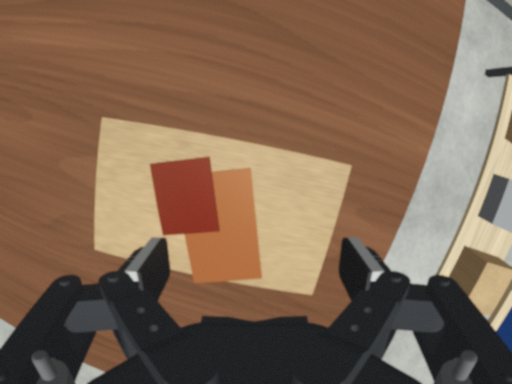

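```bash
cat > det.py <<'E'
from h import *
import sys
for n in ['scene','side']:
    d=get_image(n); 
    for q in ['box','lid','drawer','boot','jar1','jar2','jar3','brush1','brush2','dye','tackjar','knife']:
        for o in outline_of(d,q)[:2]:
            m=o['mask']; P=cloud(d,m)
            if len(P)==0: continue
            print(n,q,'%.2f'%o['score'],np.round(o['box']),'n',len(P),'med',np.round(np.median(P,0)),'lo',np.round(np.percentile(P,2,axis=0)),'hi',np.round(np.percentile(P,98,axis=0)))
E
python3 det.py
```

```text
scene box 0.94 [199. 115. 317. 249.] n 9198 med [604.   1.  76.] lo [ 435. -119.   11.] hi [741. 157. 273.]
scene lid 0.92 [274. 116. 313. 221.] n 1943 med [692.  -6. 215.] lo [ 683. -120.  133.] hi [754. 150. 275.]
scene drawer 0.86 [197. 174. 238. 252.] n 2462 med [479.  17.  16.] lo [ 428. -104.    2.] hi [533. 150.  67.]
scene boot 0.84 [192. 306. 264. 351.] n 1869 med [ 462. -374.   57.] lo [ 398. -411.    7.] hi [ 547. -329.  118.]
scene jar1 0.59 [210. 126. 223. 145.] n 211 med [507. 389.  40.] lo [483. 376.   4.] hi [534. 424.  46.]
scene jar1 0.54 [186. 134. 199. 152.] n 173 med [420. 355.  38.] lo [398. 346.   5.] hi [441. 387.  47.]
scene jar2 0.59 [210. 126. 223. 145.] n 211 med [507. 389.  40.] lo [483. 376.   4.] hi [534. 424.  46.]
scene jar2 0.54 [186. 134. 199. 152.] n 173 med [420. 355.  38.] lo [398. 346.   5.] hi [441. 387.  47.]
scene jar3 0.59 [210. 126. 223. 145.] n 211 med [507. 389.  40.] lo [483. 376.   4.] hi [534. 424.  46.]
scene jar3 0.54 [186. 134. 199. 152.] n 173 med [420. 355.  38.] lo [398. 346.   5.] hi [441. 387.  47.]
scene brush1 0.81 [226. 137.
[... 1957 characters left out ...]
 med [414. 374.  42.] lo [390. 352.   3.] hi [438. 413.  50.]
side jar3 0.73 [121. 198. 138. 217.] n 259 med [504. 403.  42.] lo [481. 382.   3.] hi [530. 433.  50.]
side brush1 0.88 [161. 167. 170. 201.] n 452 med [598. 302.  45.] lo [548. 271.   6.] hi [656. 333.  51.]
side brush2 0.88 [161. 167. 170. 201.] n 452 med [598. 302.  45.] lo [548. 271.   6.] hi [656. 333.  51.]
side dye 0.67 [115. 148. 137. 179.] n 365 med [640. 446.  94.] lo [624. 430.   5.] hi [665. 472. 152.]
side tackjar 0.64 [380. 209. 405. 232.] n 443 med [ 614. -463.   81.] lo [ 592. -496.    8.] hi [ 650. -438.   90.]
side knife 0.64 [261. 133. 270. 141.] n 53 med [863.  -8.  15.] lo [841. -17.  11.] hi [884.   0.  21.]
```

```bash
python3 - <<'E'
from h import *
a=get_image('scene');b=get_image('side')
A=cv2.resize(a['image'][80:260,180:340],None,fx=4,fy=4,interpolation=cv2.INTER_CUBIC)
B=cv2.resize(b['image'][90:270,90:310],None,fx=3,fy=3,interpolation=cv2.INTER_CUBIC)
cv2.imwrite('pics/za.png',A[:600]);cv2.imwrite('pics/zb.png',B)
for d,uv in((a,[(320,125),(328,140)]),(b,[(165,108),(188,116)])):
  for p in uv: print(np.round(world(d,*p)))
E
```

```text
[909. 395.  24.]
[919. 312.  17.]
[905. 390.  25.]
[896. 302.   9.]
```

View pics/za.png

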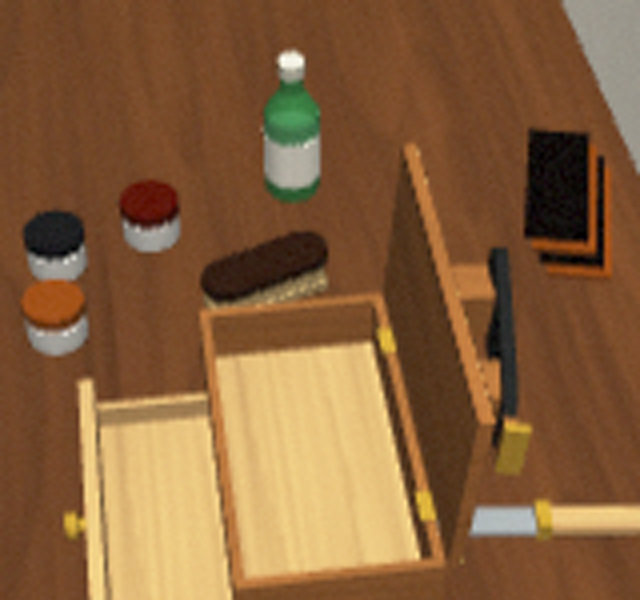

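View pics/zb.png

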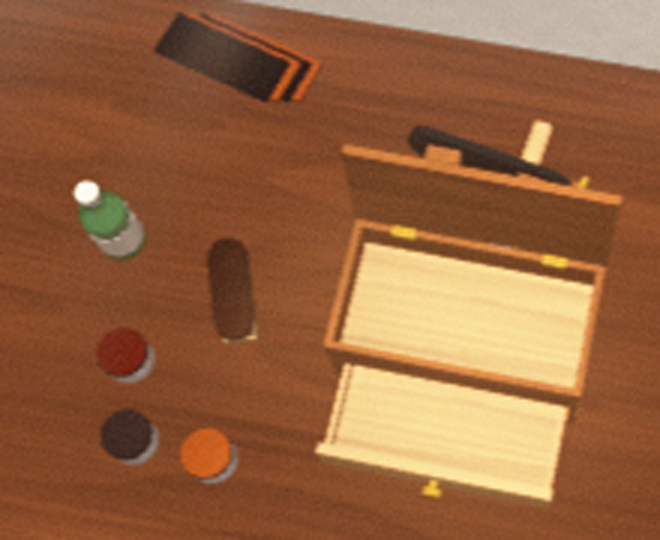

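```bash
cat > loc.py <<'E'
from h import *
from scipy.optimize import least_squares
def rect(P):
    (c,s,a)=cv2.minAreaRect(P[:,:2].astype(np.float32)); 
    if s[0]<s[1]: s=s[::-1]; a+=90
    a=(a+90)%180-90
    return np.round(c,1),np.round(s,1),round(a,1),'yaw rad %.3f'%np.radians(a)
def trim(P,d=None):  # drop outliers
    from scipy.spatial import cKDTree
    n=cKDTree(P).query(P,k=6)[0][:,5]
    return P[n<12]
def full(d): return cloud(d,np.ones((384,512),bool))
def sel(P,lo,hi): return P[np.all((P>lo)&(P<hi),1)]
def circ(P,r=28):
    f=lambda q: np.maximum(np.hypot(P[:,0]-q[0],P[:,1]-q[1])-r,0)
    return (P.min(0)+P.max(0))[:2]/2, P[:,:2].mean(0)
if __name__=='__main__':
    D={n:get_image(n) for n in ['scene','side']}
    for n,d in D.items():
        P=full(d)
        R=sel(P,[500,-170,116],[720,200,130]); print(n,'rim',len(R),rect(trim(R)))
        fl=sel(P,[520,-170,70],[700,200,82]); print(n,'trayfloor',len(fl),rect(trim(fl)))
        R=sel(P,[400,-170,58],[500,200,70]); print(n,'dfront top',len(R),rect(trim(R)), R[:,2].max())
        fl=sel(P,[430,-170,11],[545,200,21]); print(n,'dfloor',len(fl),rect(trim(fl)))
        for nm,lo,hi in [('black',[380,340,40],[450,400,50]),('red',[470,350,40],[545,440,50]),('tan',[380,260,40],[450,340,50])]:
            J=sel(P,lo,hi); print(n,nm,len(J),circ(J),np.median(J[:,2]))
        J=sel(P,[520,240,40],[690,350,52]); print(n,'brush',len(J),rect(trim(J)),np.median(J[:,2]))
        J=sel(P,[360,-450,108],[600,-280,125]); print(n,'boot tree',rect(trim(J)))
        J=sel(P,[360,-450,8],[600,-280,125]); print(n,'boot all',rect(trim(J)))
        J=sel(P,[360,-450,90],[600,-280,108]); print(n,'boot collar',rect(trim(J)))
E
python3 loc.py
```

```text
scene rim 774 (array([612.6,  22.7]), array([284.3, 160.2]), 89.2, 'yaw rad 1.557')
scene trayfloor 2515 (array([609.7,  19.2]), array([278.5, 148.8]), 88.5, 'yaw rad 1.544')
scene dfront top 270 (array([435.1,  26.6]), array([261.2,  12.2]), 89.1, 'yaw rad 1.555') 69.80694573788202
scene dfloor 1713 (array([494.7,  17.3]), array([265.7, 113.4]), 87.1, 'yaw rad 1.520')
scene black 111 (array([418.17419528, 372.28230419]), array([418.02103664, 372.99057411])) 42.830966771097444
scene red 112 (array([509.11992047, 404.06935177]), array([508.00632858, 402.81507708])) 42.67520308958184
scene tan 116 (array([412.41244354, 284.28977679]), array([412.82270453, 281.48492591])) 43.45957900307407
scene brush 275 (array([604.9, 300. ]), array([122.5,  47.8]), 21.5, 'yaw rad 0.375') 44.78360117132598
scene boot tree (array([ 426.9, -346.6]), array([49.2, 29.2]), -22.8, 'yaw rad -0.399')
scene boot all (array([ 473.3, -367.5]), array([177.8,  53.4]), -23.7, 'yaw rad -0.413')
scene boot collar (array([ 427.9, -346.1]), array([77.7, 51.2]), -27.7, 'yaw rad -0.484')
side rim 785 (array([607.9,  27. 
[... 323 characters left out ...]
rad 1.556')
side black 181 (array([415.99271259, 375.3041879 ]), array([415.78825055, 376.60570975])) 44.383915745410405
side red 178 (array([507.13695847, 408.13020541]), array([506.3488823 , 407.50123169])) 43.86090023566535
side tan 188 (array([411.1144078 , 285.56443526]), array([411.3107926 , 284.11664877])) 43.73827750166265
side brush 388 (array([604.3, 305.8]), array([122.3,  45.6]), 22.3, 'yaw rad 0.389') 45.332950290281836
side boot tree (array([ 425.3, -341.3]), array([49.5, 29.4]), -22.1, 'yaw rad -0.385')
side boot all (array([ 469.9, -358.6]), array([177.3,  52.2]), -22.4, 'yaw rad -0.390')
side boot collar (array([ 426.5, -341.6]), array([79.3, 48.9]), -23.1, 'yaw rad -0.404')
```

```bash
cat > plan.py <<'E'
# usage: plan.py claw x y z yaw [x y z yaw ...]  -> row shifts
from h import *
import sys
a=[float(v) for v in sys.argv[1:]]; claw=a[0]; W=np.array(a[1:]).reshape(-1,4)
s=st(); p=np.array(s['eef_pos']); y=s['tool_rot'][2]
for w in W:
    d=w[:3]-p; dy=(w[3]-y+np.pi)%(2*np.pi)-np.pi
    n=max(1,int(np.ceil(np.linalg.norm(d)/38)),int(np.ceil(abs(dy)/.115)))
    rows=[]
    for i in range(n):
        yy=y+dy*i/n; c,sn=np.cos(yy),np.sin(yy); e=d/n/1000
        rows.append([claw,round(c*e[0]+sn*e[1],4),round(sn*e[0]-c*e[1],4),round(-e[2],4),round(-dy/n,4)])
    print(n,'rows ->',w)
    if abs(dy)<.02: print(' each',rows[0])
    else:
        for r in rows: print(' ',r)
    p=w[:3]; y=w[3]
E
python3 plan.py 0.6 480 -250 300 0.1 480 100 300 0.1 416 370 180 0.0
```

```text
t 1.65 tcp [ 193.9 -620.4  231.3] rot [ 3.142 -0.     0.303] w 85.2 F [0.4 0.4 0. ]
13 rows -> [ 4.8e+02 -2.5e+02  3.0e+02  1.0e-01]
  [0.6, np.float64(0.0295), np.float64(-0.0206), np.float64(-0.0053), np.float64(0.0156)]
  [0.6, np.float64(0.0292), np.float64(-0.0211), np.float64(-0.0053), np.float64(0.0156)]
  [0.6, np.float64(0.0288), np.float64(-0.0215), np.float64(-0.0053), np.float64(0.0156)]
  [0.6, np.float64(0.0285), np.float64(-0.022), np.float64(-0.0053), np.float64(0.0156)]
  [0.6, np.float64(0.0282), np.float64(-0.0224), np.float64(-0.0053), np.float64(0.0156)]
  [0.6, np.float64(0.0278), np.float64(-0.0229), np.float64(-0.0053), np.float64(0.0156)]
  [0.6, np.float64(0.0274), np.float64(-0.0233), np.float64(-0.0053), np.float64(0.0156)]
  [0.6, np.float64(0.0271), np.float64(-0.0237), np.float64(-0.0053), np.float64(0.0156)]
  [0.6, np.float64(0.0267), np.float64(-0.0241), np.float64(-0.0053), np.float64(0.0156)]
  [0.6, np.float64(0.0263), np.float64(-0.0246), np.float64(-0.0053), np.float64(0.0156)]
  [0.6, np.float64(0.0259), np.float64(-0.025), np.float64(-0.0053),
[... 376 characters left out ...]
p.float64(-0.0046), np.float64(-0.0344), np.float64(0.015), np.float64(0.0125)]
  [0.6, np.float64(-0.005), np.float64(-0.0343), np.float64(0.015), np.float64(0.0125)]
  [0.6, np.float64(-0.0054), np.float64(-0.0343), np.float64(0.015), np.float64(0.0125)]
  [0.6, np.float64(-0.0059), np.float64(-0.0342), np.float64(0.015), np.float64(0.0125)]
  [0.6, np.float64(-0.0063), np.float64(-0.0341), np.float64(0.015), np.float64(0.0125)]
  [0.6, np.float64(-0.0067), np.float64(-0.034), np.float64(0.015), np.float64(0.0125)]
  [0.6, np.float64(-0.0072), np.float64(-0.0339), np.float64(0.015), np.float64(0.0125)]
  [0.6, np.float64(-0.0076), np.float64(-0.0338), np.float64(0.015), np.float64(0.0125)]
```

Call:
{"op": "send_rows", "data": {"rows": [[0.6,0,0,-0.02,0.1],[0.6,0,0,-0.02,0.1],[0.6,0,0,-0.02,0.103],[0.6,0.03,-0.025,0,0],[0.6,0.03,-0.025,0,0],[0.6,0.03,-0.025,0,0],[0.6,0.03,-0.025,0,0],[0.6,0.03,-0.025,0,0],[0.6,0.03,-0.025,0,0],[0.6,0.03,-0.025,0,0],[0.6,0.03,-0.025,0,0],[0.6,0.03,-0.025,0,0]]}}

```text
clock: 2.65
eef_pos: [467.6, -402.6, 292.9]
tool_rot: [3.134, 0.005, -0.04]
force: [1.0, -1.4, 0.8]
width: 68.1
```

Call:
{"op": "send_rows", "data": {"rows": [[0.6,0,-0.039,0,0],[0.6,0,-0.039,0,0],[0.6,0,-0.039,0,0],[0.6,0,-0.039,0,0],[0.6,0,-0.039,0,0],[0.6,0,-0.039,0,0],[0.6,0,-0.039,0,0],[0.6,0,-0.039,0,0],[0.6,0,-0.039,0,0],[0.6,0,-0.039,0,0],[0.6,0,-0.039,0,0],[0.6,0,-0.039,0,0]]}}

```text
clock: 3.65
eef_pos: [491.3, 87.0, 289.2]
tool_rot: [3.132, -0.007, -0.036]
force: [0.8, -0.5, -0.4]
width: 68.2
```

Call:
{"op": "send_rows", "data": {"rows": [[0.6,-0.01,-0.036,0.012,-0.012],[0.6,-0.01,-0.036,0.012,-0.012],[0.6,-0.01,-0.036,0.012,-0.012],[0.6,-0.01,-0.036,0.012,0],[0.6,-0.01,-0.036,0.012,0],[0.6,-0.01,-0.036,0.012,0],[0.6,-0.01,-0.03,0.012,0],[0.6,0,-0.01,0.01,0],[0.6,0,0,0,0],[0.6,0,0,0,0]]}}

```text
clock: 4.48
eef_pos: [419.6, 368.0, 191.1]
tool_rot: [-3.141, -0.016, 0.017]
force: [0.2, -0.9, 0.2]
width: 68.5
```

```bash
cat > wr.py <<'E'
from h import *
def wworld(d,s,u,v,zw):
    """pixel(s) of wrist fisheye -> world on plane z=zw"""
    K=d['K'];T=d['tool_from_camera']
    du=(u-K[0,2]);dv=(v-K[1,2]);r=np.hypot(du,dv);th=r/K[0,0]
    ray=np.stack([np.sin(th)*du/np.maximum(r,1e-9),np.sin(th)*dv/np.maximum(r,1e-9),np.cos(th)])
    from scipy.spatial.transform import Rotation
    R=Rotation.from_euler('xyz',s['tool_rot']).as_matrix()
    D=R@T[:3,:3]@ray; O=R@T[:3,3]+s['eef_pos']
    O=O[:,None] if D.ndim>1 else O
    k=(zw-O[2])/D[2]; return O+k*D
E
python3 - <<'E'
from h import *; from wr import *
s=st(); d=get_image('wrist'); save('w',d,'w1.png')
for o in outline_of(d,'jar1'):
    v,u=np.nonzero(o['mask']); P=wworld(d,s,u,v,44.)
    print('%.2f'%o['score'],o['box'],np.round(P.mean(1)),np.round(P.min(1)),np.round(P.max(1)))
    # top face only: dark/sat pixels not white
    px=d['image'][v,u].astype(int); k=(px.min(1)<90); 
    Q=P[:,k]; print('  lid',k.sum(),np.round((Q.min(1)+Q.max(1))/2,1),np.round(Q.max(1)-Q.min(1)),np.median(px[k],0))
E
python3 loc.py | egrep 'black|red|tan|brush'
```

```text
t 4.48 tcp [419.6 368.  191.1] rot [-3.141 -0.016  0.017] w 68.5 F [ 0.2 -0.9  0.2]
0.95 [217.8, 156.4, 275.4, 212.7] [419. 376.  44.] [390. 349.  44.] [448. 404.  44.]
  lid 2338 [417.6 376.3  44. ] [55. 54.  0.] [75. 76. 80.]
0.94 [185.6, 67.8, 243.2, 124.5] [507. 406.  44.] [480. 380.  44.] [535. 434.  44.]
  lid 2425 [507.4 406.6  44. ] [55. 54.  0.] [ 72.  86. 168.]
0.63 [307.0, 161.4, 358.8, 218.8] [416. 287.  44.] [386. 255.  44.] [444. 317.  44.]
  lid 263 [413.9 283.5  44. ] [55. 56.  0.] [ 81. 120. 180.]
scene black 115 (array([418.17668963, 371.49301495]), array([417.07085417, 372.17046755])) 43.25705402672223
scene red 106 (array([509.14193328, 405.15439303]), array([508.73522446, 403.07545638])) 42.878507962894574
scene tan 114 (array([412.66063449, 283.81225258]), array([413.01454816, 280.87373269])) 43.362650927865786
scene brush 278 (array([603.9, 300.7]), array([119.6,  49. ]), 20.4, 'yaw rad 0.357') 44.77060501467609
side black 172 (array([415.48527872, 374.71299251]), array([415.16977309, 376.09749363])) 43.39919002747567
side red 169 (array([507.52030525, 408.00671474]), array([508.00238446, 409.01884862])) 44.01924670016271
side tan 189 (array([411.20234475, 285.70074175]), array([411.27385204, 285.3683467 ])) 44.06742672665617
side brush 391 (array([603.2, 305.1]), array([124.3,  45.1]), 19.6, 'yaw rad 0.342') 45.32075230972208
```

View pics/w1.png

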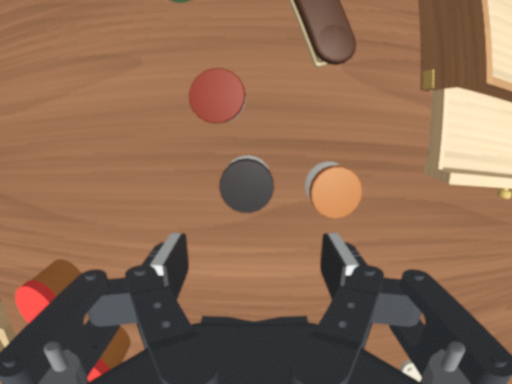

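Call:
{"op": "send_rows", "data": {"rows": [[0.6,-0.0025,-0.0065,0,0.017],[0.6,0,0,0.035,0],[0.6,0,0,0.035,0],[0.6,0,0,0.02,0],[0.6,0,0,0,0],[0.6,0,0,0,0]]}}

```text
clock: 5.18
eef_pos: [428.3, 371.1, 105.8]
tool_rot: [-3.133, -0.029, -0.022]
force: [-0.7, -0.3, 0.6]
width: 68.3
```

```bash
python3 - <<'E'
from h import *
s=st(); print(np.round(s['qpos'],3),np.round(s['qd'],3))
E
```

```text
t 5.18 tcp [428.3 371.1 105.8] rot [-3.133 -0.029 -0.022] w 68.3 F [-0.7 -0.3  0.6]
[-0.754  0.668 -0.029  1.891  0.062  0.556 -2.422] [ 0.006  0.021  0.008  0.011 -0.002 -0.004 -0.007]
```

Call:
{"op": "send_rows", "data": {"rows": [[0.6,0,0,0,0],[0.6,0,0,0,0],[0.6,0,0,0,0],[0.6,0,0,0,0]]}}

```text
clock: 5.52
eef_pos: [431.0, 372.1, 110.7]
tool_rot: [-3.128, -0.035, -0.025]
force: [0.3, -1.2, 0.0]
width: 68.4
```

```bash
python3 - <<'E'
from h import *
s=st(); print(np.round(s['qpos'],3),np.round(s['qd'],3))
E
```

```text
t 5.52 tcp [431.  372.1 110.7] rot [-3.128 -0.035 -0.025] w 68.4 F [ 0.3 -1.2  0. ]
[-0.753  0.661 -0.028  1.888  0.062  0.56  -2.422] [-0.001 -0.023  0.001 -0.01  -0.     0.008 -0.002]
```

Call:
{"op": "send_rows", "data": {"rows": [[0.6,0,0,0,0],[0.6,0,0,0,0],[0.6,0,0,0,0],[0.6,0,0,0,0]]}}

```text
clock: 5.85
eef_pos: [432.1, 373.3, 113.3]
tool_rot: [-3.125, -0.038, -0.025]
force: [-0.1, 0.2, -0.0]
width: 68.3
```

Call:
{"op": "send_rows", "data": {"rows": [[0.6,0,0,-0.03,0],[0.6,0,0,-0.03,0],[0.6,0,0,-0.03,0]]}}

```text
clock: 6.1
eef_pos: [424.9, 368.6, 199.0]
tool_rot: [-3.136, -0.027, -0.025]
force: [0.7, 0.7, -1.1]
width: 68.5
```

Call:
{"op": "send_rows", "data": {"rows": [[0.6,-0.006,-0.003,0.025,-0.01],[0.6,-0.006,-0.003,0.025,-0.01],[0.6,-0.006,-0.003,0.025,-0.005],[0.6,-0.003,-0.001,0.025,0],[0.6,-0.003,-0.001,0.02,0]]}}

```text
clock: 6.52
eef_pos: [413.7, 389.4, 89.0]
tool_rot: [-3.115, -0.049, -0.002]
force: [1.3, -0.7, 0.7]
width: 68.2
```

Call:
{"op": "send_rows", "data": {"rows": [[0.6,0,0.012,0.0,0],[0.6,0,0.002,0.01,0],[0.6,0,0.001,0.015,0]]}}

```text
clock: 6.77
eef_pos: [412.8, 373.1, 61.7]
tool_rot: [-3.118, -0.046, 0.002]
force: [0.8, 1.2, -0.0]
width: 68.3
```

Call:
{"op": "send_rows", "data": {"rows": [[0.6,0.001,0,0.012,0],[0.6,0.001,0,0.012,0],[0.6,0,0,0.012,0]]}}

```text
clock: 7.02
eef_pos: [418.5, 371.5, 25.8]
tool_rot: [-3.118, -0.048, -0.001]
force: [-0.2, -0.0, -0.4]
width: 68.5
```

Call:
{"op": "send_rows", "data": {"rows": [[0.6,-0.001,-0.003,0.008,0],[-1,0,0,0,0],[-1,0,0,0,0],[-1,0,0,0,0],[-1,0,0,0,0]]}}

```text
clock: 7.43
eef_pos: [418.2, 374.4, 16.7]
tool_rot: [-3.12, -0.047, -0.001]
force: [-0.7, -0.7, -0.6]
width: 54.5
```

Call:
{"op": "send_rows", "data": {"rows": [[-1,0,0,-0.03,0],[-1,0,0,-0.035,0],[-1,0,0,-0.035,0],[-1,0.007,0.03,-0.02,0],[-1,0.007,0.035,0,0],[-1,0.007,0.035,0,0],[-1,0.007,0.035,0,0],[-1,0.007,0.035,0,0],[-1,0.007,0.035,0,0],[-1,0.007,0.035,0,0],[-1,0.007,0.03,0,0],[-1,0.007,0.02,0,0]]}}

```text
clock: 8.43
eef_pos: [478.7, 82.2, 140.0]
tool_rot: [-3.112, -0.055, 0.019]
force: [-0.6, -0.7, -1.7]
width: 54.1
```

```bash
python3 - <<'E'
from h import *; from wr import *
s=st(); d=get_image('wrist'); save('w',d,'w2.png')
E
```

```text
t 8.43 tcp [478.7  82.2 140. ] rot [-3.112 -0.055  0.019] w 54.1 F [-0.6 -0.7 -1.7]
```

View pics/w2.png

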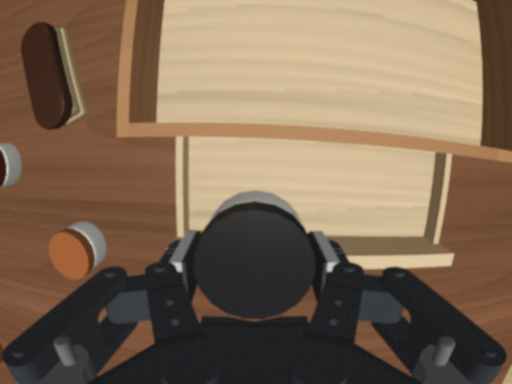

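```bash
python3 - <<'E'
from h import *; from wr import *
s=st(); d=get_image('wrist')
for nm,u,v,z in [('boxfrontL',118,136,124),('boxfrontR',500,159,124),('box innerL',157,123,76),('innerR',480,147,76),('dside L',177,140,38),('dsideL',178,235,38),('dside R',450,155,38),('front R outer',453,263,66),('front R in',450,253,66),('floor frontR',428,236,16),('floorL',190,235,16),('floorRback',434,152,16)]:
    print(nm,np.round(wworld(d,s,u,v,float(z)),1))
E
```

```text
t 8.48 tcp [480.5  77.8 140. ] rot [-3.114 -0.056  0.013] w 54.1 F [ 1.9 -4.  -0.3]
boxfrontL [536.9 159.4 124. ]
boxfrontR [532.3 -90.9 124. ]
box innerL [545.2 151.8  76. ]
innerR [ 539.  -112.1   76. ]
dside L [531.4 147.4  38. ]
dsideL [446.2 149.4  38. ]
dside R [ 528.  -105.8   38. ]
front R outer [ 429.2 -109.3   66. ]
front R in [ 439.8 -102.5   66. ]
floor frontR [ 439.3 -106.1   16. ]
floorL [438.6 143.7  16. ]
floorRback [ 528.7 -100.3   16. ]
```

Call:
{"op": "send_rows", "data": {"rows": [[-1,0.001,0.03,0.01,0],[-1,0.001,0.02,0.02,0],[-1,0,0.004,0.02,0]]}}

```text
clock: 8.78
eef_pos: [490.5, 30.2, 91.8]
tool_rot: [-3.109, -0.068, 0.017]
force: [-0.4, -0.4, -1.9]
width: 54.3
```

Call:
{"op": "send_rows", "data": {"rows": [[-1,-0.005,0.005,0.012,0],[-1,-0.003,0.004,0.012,0],[-1,-0.001,0.001,0.012,0],[-1,0,0,0.01,0]]}}

```text
clock: 9.12
eef_pos: [484.3, 21.8, 44.1]
tool_rot: [-3.11, -0.067, 0.016]
force: [-0.5, -0.9, -1.7]
width: 54.8
```

Call:
{"op": "send_rows", "data": {"rows": [[-1,0,0,0.008,0],[-1,0,0,0.003,0],[0.5,0,0,0,0],[0.5,0,0,0,0],[0.5,0,0,0,0]]}}

```text
clock: 9.53
eef_pos: [485.6, 25.8, 31.9]
tool_rot: [-3.108, -0.068, 0.02]
force: [-0.0, 0.6, 0.8]
width: 63.7
```

Call:
{"op": "send_rows", "data": {"rows": [[0.5,0,0,-0.025,0],[0.5,0,0,-0.041,0],[0.5,0,0,-0.041,0],[0.5,0,0,-0.041,0]]}}

```text
clock: 9.87
eef_pos: [470.7, 23.4, 178.0]
tool_rot: [-3.108, -0.051, 0.027]
force: [2.0, -1.0, 0.0]
width: 64.2
```

```bash
cat > wj.py <<'E'
from h import *; from wr import *
import sys
fn,q,z=sys.argv[1],sys.argv[2],float(sys.argv[3])
s=st(); d=get_image('wrist'); save('w',d,fn); print(np.round(s['qpos'],2))
for o in outline_of(d,q)[:4]:
    v,u=np.nonzero(o['mask']); P=wworld(d,s,u,v,z); px=d['image'][v,u].astype(int); k=(px.min(1)<100); Q=P[:,k]
    if k.sum()<20: continue
    print('%.2f'%o['score'],np.round(o['box']),'c',np.round((Q.min(1)+Q.max(1))/2,1)[:2],'ext',np.round(Q.max(1)-Q.min(1))[:2],'bgr',np.median(px[k],0))
    if len(sys.argv)>4: 
        (c,w,a)=cv2.minAreaRect(P[:2].T.astype(np.float32)); print('  rect',np.round(c,1),np.round(w,1),round(a,1))
E
python3 wj.py w3.png jar1 44
```

```text
t 9.87 tcp [470.7  23.4 178. ] rot [-3.108 -0.051  0.027] w 64.2 F [ 2. -1.  0.]
[ 0.38  0.5  -0.65  2.09  0.48  0.63 -2.13]
0.91 [226. 148. 289. 213.] c [482.3  23.8] ext [58. 57.] bgr [58. 63. 67.]
```

View pics/w3.png

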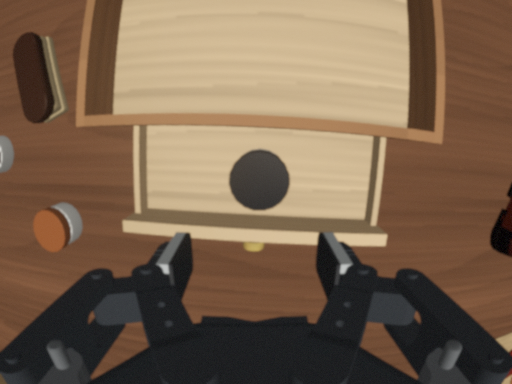

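Call:
{"op": "send_rows", "data": {"rows": [[0.6,-0.006,-0.038,0,0.01],[0.6,-0.008,-0.038,0,0.01],[0.6,-0.008,-0.038,0,0.01],[0.6,-0.008,-0.038,0,0],[0.6,-0.008,-0.038,0,0],[0.6,-0.008,-0.038,0,0],[0.6,-0.004,-0.02,0,0],[0.6,0,-0.005,0,0]]}}

```text
clock: 10.63
eef_pos: [425.7, 284.8, 190.0]
tool_rot: [-3.104, -0.071, -0.021]
force: [-0.1, 0.1, -0.3]
width: 68.4
```

```bash
python3 wj.py w4.png jar1 44
```

```text
t 10.63 tcp [425.7 284.8 190. ] rot [-3.104 -0.071 -0.021] w 68.4 F [-0.1  0.1 -0.3]
[-0.25  0.51 -0.58  2.    0.48  0.68 -2.72]
0.93 [449. 117. 504. 165.] c [484.7  16.3] ext [56. 64.] bgr [51. 50. 50.]
0.70 [120.  91. 177. 145.] c [507.5 400.8] ext [55. 65.] bgr [ 39.  51. 127.]
0.64 [237. 173. 289. 236.] c [413.1 282.2] ext [56. 54.] bgr [ 84. 132. 197.]
```

Call:
{"op": "send_rows", "data": {"rows": [[0.6,-0.006,0.001,0.015,-0.01],[0.6,-0.004,0.001,0.015,0],[0.6,-0.003,0.001,0.015,0],[0.6,-0.002,0.001,0.015,0],[0.6,-0.002,0.001,0.015,0],[0.6,-0.002,0.001,0.015,0],[0.6,-0.002,0.001,0.015,0]]}}

```text
clock: 11.32
eef_pos: [419.3, 260.8, 80.6]
tool_rot: [-3.118, -0.076, -0.033]
force: [0.2, -0.2, -0.3]
width: 68.3
```

Call:
{"op": "send_rows", "data": {"rows": [[0.6,-0.006,-0.012,0,0],[0.6,-0.005,-0.009,0,-0.01],[0.6,0,0,0.012,-0.01],[0.6,0,0,0.012,0]]}}

```text
clock: 11.65
eef_pos: [412.3, 271.6, 53.8]
tool_rot: [-3.129, -0.074, -0.024]
force: [-0.1, 0.2, -0.4]
width: 68.5
```

Call:
{"op": "send_rows", "data": {"rows": [[0.6,0,-0.012,0,0],[0.6,-0.001,-0.003,0.01,0],[0.6,-0.001,-0.003,0.01,0]]}}

```text
clock: 11.9
eef_pos: [414.1, 287.3, 34.2]
tool_rot: [-3.132, -0.075, -0.029]
force: [-0.4, 0.1, 0.2]
width: 68.1
```

Call:
{"op": "send_rows", "data": {"rows": [[0.6,-0.002,0.003,0.009,0],[0.6,0,0,0.007,0],[-1,0,0,0,0],[-1,0,0,0,0],[-1,0,0,0,0]]}}

```text
clock: 12.32
eef_pos: [415.6, 286.2, 20.3]
tool_rot: [-3.133, -0.076, -0.03]
force: [0.5, 0.8, -1.1]
width: 54.2
```

Call:
{"op": "send_rows", "data": {"rows": [[-1,0,0,-0.041,0],[-1,0,0,-0.041,0],[-1,0.01,0.01,-0.03,0],[-1,0.014,0.037,0,0],[-1,0.014,0.037,0,0],[-1,0.014,0.037,0,-0.01],[-1,0.014,0.037,0,-0.01],[-1,0.01,0.02,0,-0.01]]}}

```text
clock: 12.98
eef_pos: [479.6, 108.3, 142.2]
tool_rot: [-3.132, -0.075, 0.015]
force: [-0.4, -0.2, -2.5]
width: 54.3
```

Call:
{"op": "send_rows", "data": {"rows": [[-1,0,0.002,0.012,0],[-1,0,0,0.015,0],[-1,0,0,0.015,0],[-1,0,0,0.015,0]]}}

```text
clock: 13.32
eef_pos: [490.7, 95.2, 89.2]
tool_rot: [-3.134, -0.086, -0.006]
force: [0.2, -0.2, -2.0]
width: 54.2
```

Call:
{"op": "send_rows", "data": {"rows": [[-1,-0.006,-0.008,0,0],[-1,-0.003,-0.002,0.012,0],[-1,-0.001,-0.001,0.012,0],[-1,-0.001,-0.001,0.012,0]]}}

```text
clock: 13.65
eef_pos: [482.6, 108.7, 53.9]
tool_rot: [-3.132, -0.088, -0.011]
force: [0.9, 0.6, -1.0]
width: 54.4
```

Call:
{"op": "send_rows", "data": {"rows": [[-1,0.001,0.006,0.006,0],[-1,0,0,0.007,0],[-1,0,0,0.003,0]]}}

```text
clock: 13.9
eef_pos: [483.6, 106.6, 39.0]
tool_rot: [-3.131, -0.089, -0.007]
force: [0.4, 0.6, -1.6]
width: 54.6
```

Call:
{"op": "send_rows", "data": {"rows": [[-1,0,0.002,0.003,0],[0.45,0,0,0,0],[0.45,0,0,0,0],[0.45,0,0,0,0]]}}

```text
clock: 14.23
eef_pos: [484.3, 107.7, 38.8]
tool_rot: [-3.128, -0.092, -0.006]
force: [0.1, -0.1, -0.1]
width: 61.9
```

Call:
{"op": "send_rows", "data": {"rows": [[0.45,0,0,-0.02,0],[0.45,0,0,-0.041,0],[0.45,0,0,-0.041,0],[0.45,0,0,-0.041,0]]}}

```text
clock: 14.57
eef_pos: [466.3, 106.7, 180.7]
tool_rot: [-3.132, -0.078, -0.001]
force: [1.6, -0.5, -0.5]
width: 61.7
```

```bash
python3 wj.py w5.png jar1 60
```

```text
t 14.57 tcp [466.3 106.7 180.7] rot [-3.132e+00 -7.800e-02 -1.000e-03] w 61.7 F [ 1.6 -0.5 -0.5]
[ 0.15  0.49 -0.63  2.1   0.53  0.63 -2.41]
0.96 [305. 147. 371. 208.] c [484.6  26. ] ext [53. 57.] bgr [63. 64. 67.]
0.81 [  1. 139.  48. 188.] c [508.1 376.2] ext [51. 77.] bgr [ 29.  39. 109.]
0.81 [231. 148. 286. 216.] c [481.  105.9] ext [55. 52.] bgr [ 86. 129. 188.]
```

View pics/w5.png

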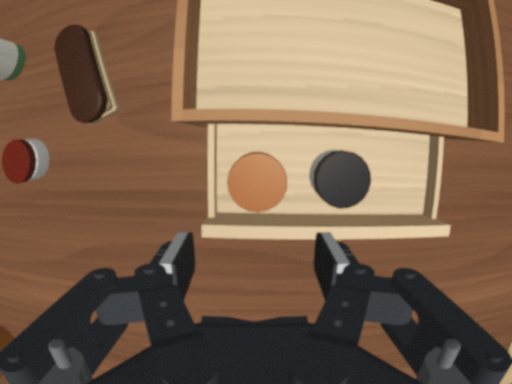

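```bash
python3 loc.py | egrep 'red|brush'
```

```text
Traceback (most recent call last):
  File "loc.py", line 26, in <module>
    J=sel(P,lo,hi); print(n,nm,len(J),circ(J),np.median(J[:,2]))
                                      ~~~~^^^
  File "loc.py", line 16, in circ
    return (P.min(0)+P.max(0))[:2]/2, P[:,:2].mean(0)
            ~~~~~^^^
ValueError: zero-size array to reduction operation minimum which has no identity
```

Call:
{"op": "send_rows", "data": {"rows": [[0.6,0.006,-0.038,0,0],[0.6,0.006,-0.038,0,0],[0.6,0.006,-0.038,0,0],[0.6,0.006,-0.038,0,0],[0.6,0.006,-0.038,0,0],[0.6,0.006,-0.038,0,0],[0.6,0.006,-0.038,0,0],[0.6,0,-0.02,0,0],[0.6,0,-0.008,0,0]]}}

```text
clock: 15.52
eef_pos: [508.1, 400.1, 168.4]
tool_rot: [3.129, -0.063, -0.014]
force: [0.4, -0.5, -0.2]
width: 68.6
```

```bash
python3 wj.py w6.png jar1 44
```

```text
t 15.52 tcp [508.1 400.1 168.4] rot [ 3.129 -0.063 -0.014] w 68.6 F [ 0.4 -0.5 -0.2]
[-0.41  0.73 -0.56  1.62  0.54  0.91 -2.77]
0.95 [216. 164. 274. 224.] c [508.2 406.9] ext [55. 53.] bgr [ 64.  78. 164.]
0.69 [466. 186. 510. 238.] c [477.9  95.9] ext [59. 69.] bgr [ 83. 138. 211.]
```

Call:
{"op": "send_rows", "data": {"rows": [[0.6,-0.003,-0.006,0.015,0.05],[0.6,-0.003,-0.004,0.015,0.05],[0.6,-0.002,-0.003,0.015,0],[0.6,-0.002,-0.003,0.015,0],[0.6,-0.001,-0.003,0.015,0],[0.6,-0.001,-0.003,0.015,0]]}}

```text
clock: 16.12
eef_pos: [507.5, 401.7, 74.2]
tool_rot: [3.119, -0.068, -0.131]
force: [0.1, 0.3, -0.2]
width: 67.9
```

Call:
{"op": "send_rows", "data": {"rows": [[0.6,-0.002,-0.004,0.012,0],[0.6,-0.001,-0.003,0.012,0],[0.6,-0.001,-0.002,0.012,0]]}}

```text
clock: 16.37
eef_pos: [508.3, 401.6, 34.3]
tool_rot: [3.111, -0.068, -0.137]
force: [-0.3, -0.6, -0.5]
width: 68.2
```

Call:
{"op": "send_rows", "data": {"rows": [[0.6,-0.002,-0.006,0.006,0],[0.6,-0.001,-0.002,0.009,0],[-1,0,0,0,0],[-1,0,0,0,0],[-1,0,0,0,0]]}}

```text
clock: 16.78
eef_pos: [506.7, 407.4, 15.9]
tool_rot: [3.105, -0.067, -0.138]
force: [0.3, -0.6, -1.9]
width: 54.9
```

Call:
{"op": "send_rows", "data": {"rows": [[-1,0,0,-0.041,0],[-1,0,0,-0.041,0],[-1,0,0,-0.041,0],[-1,0.004,0.038,0,-0.015],[-1,0.004,0.038,0,-0.015],[-1,0.003,0.038,0,-0.015],[-1,0.002,0.038,0,-0.015],[-1,0.001,0.038,0,-0.015],[-1,0,0.038,0,-0.015],[-1,0,0.038,0,-0.015],[-1,0,0.038,0,-0.01],[-1,0,0.038,0,-0.01]]}}

```text
clock: 17.78
eef_pos: [486.1, 74.0, 158.0]
tool_rot: [3.11, -0.067, 0.014]
force: [0.9, -0.8, -2.3]
width: 54.2
```

Call:
{"op": "send_rows", "data": {"rows": [[-1,0,0.038,0,0],[-1,0,0.038,0,0],[-1,0,0.03,0.01,0],[-1,0,0.01,0.012,0],[-1,0,0,0.012,0]]}}

```text
clock: 18.2
eef_pos: [490.0, -60.5, 131.1]
tool_rot: [3.102, -0.074, 0.001]
force: [0.3, 0.2, -1.9]
width: 54.4
```

Call:
{"op": "send_rows", "data": {"rows": [[-1,-0.005,-0.003,0.014,0],[-1,-0.004,-0.002,0.014,0],[-1,-0.003,-0.001,0.014,0],[-1,-0.001,-0.001,0.014,0],[-1,-0.001,-0.001,0.012,0]]}}

```text
clock: 18.62
eef_pos: [483.1, -59.8, 61.5]
tool_rot: [3.101, -0.081, -0.008]
force: [0.3, -0.3, -2.4]
width: 54.5
```

Call:
{"op": "send_rows", "data": {"rows": [[-1,-0.001,-0.004,0.01,0],[-1,-0.001,-0.001,0.01,0],[-1,0,0,0.005,0]]}}

```text
clock: 18.87
eef_pos: [483.5, -55.2, 34.8]
tool_rot: [3.101, -0.081, -0.007]
force: [0.2, -0.3, -2.1]
width: 54.4
```

Call:
{"op": "send_rows", "data": {"rows": [[-1,0,0,0.003,0],[0.45,0,0,0,0],[0.45,0,0,0,0],[0.45,0,0,0,0]]}}

```text
clock: 19.2
eef_pos: [485.5, -54.5, 32.0]
tool_rot: [3.102, -0.084, -0.005]
force: [-0.3, 0.2, -1.0]
width: 61.5
```

Call:
{"op": "send_rows", "data": {"rows": [[0.45,0,0,-0.02,0],[0.45,0,0,-0.041,0],[0.45,0,0,-0.041,0],[0.45,0,0,-0.041,0]]}}

```text
clock: 19.53
eef_pos: [469.3, -47.7, 173.4]
tool_rot: [3.102, -0.069, -0.002]
force: [1.8, -0.8, -0.4]
width: 62.0
```

```bash
python3 wj.py w7.png jar1 60
```

```text
t 19.53 tcp [469.3 -47.7 173.4] rot [ 3.102e+00 -6.900e-02 -2.000e-03] w 62.0 F [ 1.8 -0.8 -0.4]
[ 0.46  0.5  -0.63  2.11  0.59  0.63 -2.15]
0.92 [ 72. 152. 132. 218.] c [481.2 102.6] ext [54. 60.] bgr [ 67. 110. 175.]
0.78 [225. 149. 288. 210.] c [485.8 -53.8] ext [54. 53.] bgr [ 59.  73. 139.]
0.68 [ 54. 129. 310. 246.] c [485.   27.5] ext [ 97. 258.] bgr [ 82. 111. 133.]
0.64 [143. 150. 206. 215.] c [484.5  22.1] ext [54. 56.] bgr [59. 65. 73.]
```

View pics/w7.png

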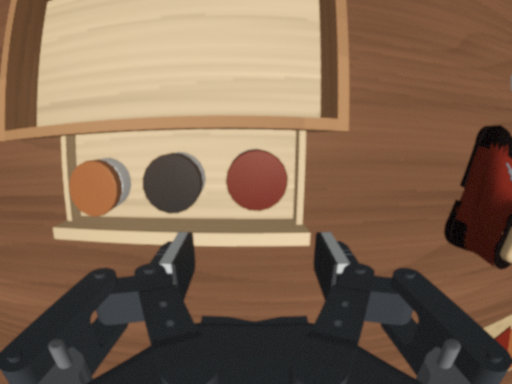

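Call:
{"op": "send_rows", "data": {"rows": [[-1,-0.035,0.0,0,0],[-1,-0.035,0.0,0,0],[-1,-0.005,0,0.005,0],[-1,-0.002,0,0.015,0],[-1,-0.002,0,0.015,0],[-1,-0.002,0,0.015,0]]}}

```text
clock: 20.13
eef_pos: [399.3, -50.7, 125.8]
tool_rot: [3.1, -0.1, -0.008]
force: [-0.2, -0.1, -0.1]
width: -0.0
```

Call:
{"op": "send_rows", "data": {"rows": [[-1,-0.001,-0.001,0.013,0],[-1,-0.001,-0.001,0.013,0],[-1,-0.001,-0.001,0.013,0],[-1,-0.001,-0.001,0.013,0],[-1,0,0,0.008,0]]}}

```text
clock: 20.55
eef_pos: [402.5, -49.8, 65.5]
tool_rot: [3.098, -0.094, 0.007]
force: [-0.1, -0.4, -0.9]
width: -0.2
```

Call:
{"op": "send_rows", "data": {"rows": [[-1,0,0,0.007,0],[-1,0.012,0,0.0025,0],[-1,0.012,0,0.0011,0],[-1,0.012,0,0.0011,0]]}}

```text
clock: 20.88
eef_pos: [437.6, -51.5, 57.7]
tool_rot: [3.1, -0.079, -0.016]
force: [-3.0, 1.2, 2.2]
width: -0.0
```

Call:
{"op": "send_rows", "data": {"rows": [[-1,0.015,0,0.0012,0],[-1,0.015,0,0.0012,0],[-1,0.015,0,0.0012,0],[-1,0.012,0,0.001,0]]}}

```text
clock: 21.22
eef_pos: [491.5, -52.3, 57.8]
tool_rot: [3.106, -0.068, -0.045]
force: [-2.6, 1.0, 0.2]
width: 0.3
```

Call:
{"op": "send_rows", "data": {"rows": [[-1,0.01,0,0.0007,-0.01],[-1,0.01,0,0.0007,-0.01],[-1,0.006,0,0.0004,-0.01],[-1,0.004,0,0.0002,0]]}}

```text
clock: 21.55
eef_pos: [517.9, -53.1, 57.5]
tool_rot: [3.109, -0.054, -0.039]
force: [-15.5, 1.6, 0.8]
width: 0.1
```

```bash
python3 - <<'E'
from h import *
for n,sl in (('scene',np.s_[130:260,180:320]),('side',np.s_[130:270,180:310])):
    d=get_image(n); cv2.imwrite(f'pics/d_{n}.png',cv2.resize(d['image'][sl],None,fx=4,fy=4,interpolation=cv2.INTER_CUBIC))
st()
E
```

```text
t 21.65 tcp [517.7 -53.6  57.2] rot [ 3.108 -0.054 -0.039] w 0.2 F [-5.4  0.1 -1.5]
```

View pics/d_scene.png

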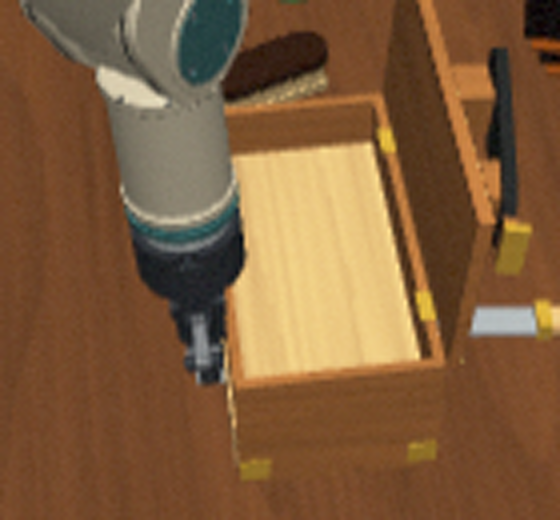

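View pics/d_side.png

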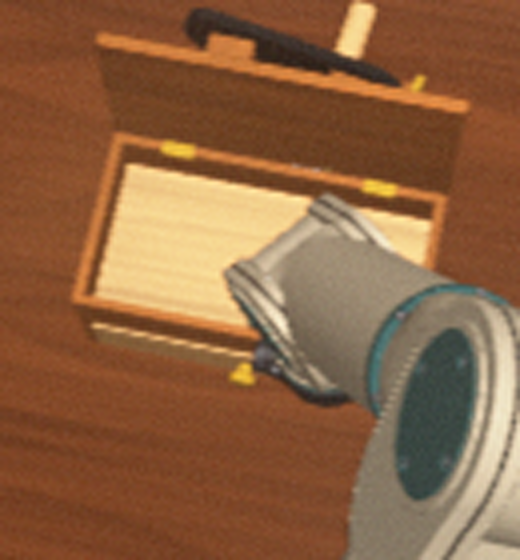

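Call:
{"op": "send_rows", "data": {"rows": [[-1,0.006,0,0.0002,0],[-1,0.006,0,0.0002,0]]}}

```text
clock: 21.82
eef_pos: [516.0, -55.2, 55.0]
tool_rot: [3.103, -0.03, -0.046]
force: [-13.3, 1.8, 2.7]
width: -0.1
```

```bash
python3 - <<'E'
from h import *
for n,sl in (('scene',np.s_[130:260,180:320]),('side',np.s_[130:270,180:310])):
    d=get_image(n); cv2.imwrite(f'pics/d2_{n}.png',cv2.resize(d['image'][sl],None,fx=4,fy=4,interpolation=cv2.INTER_CUBIC))
st()
E
```

```text
t 21.92 tcp [516.  -55.5  54.7] rot [ 3.103 -0.029 -0.046] w -0.5 F [-13.7   0.4   0.1]
```

View pics/d2_side.png

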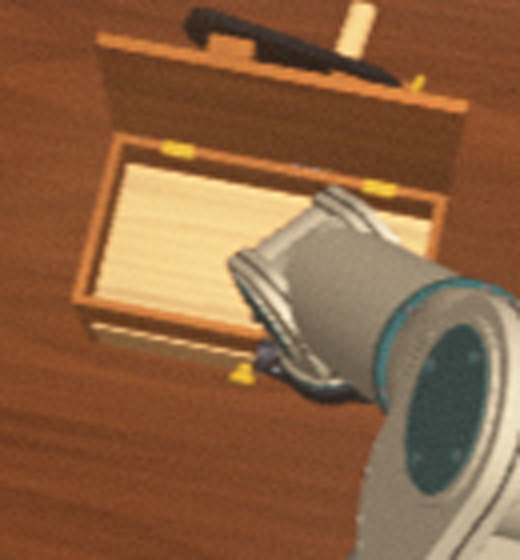

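Call:
{"op": "send_rows", "data": {"rows": [[-1,-0.03,0,0,0],[-1,-0.035,0,0,0],[-1,-0.02,0.0,-0.02,0],[-1,0,0.0,-0.04,0],[-1,0,0.0,-0.04,0]]}}

```text
clock: 22.33
eef_pos: [417.8, -47.7, 148.4]
tool_rot: [3.106, -0.009, -0.065]
force: [1.9, -1.3, 1.1]
width: -0.2
```

```bash
python3 - <<'E'
from h import *
s=st()
d=get_image('wrist');save('',d,'w8.png')
d=get_image('side'); P=cloud(d,np.ones((384,512),bool))
cv2.imwrite('pics/d3_side.png',cv2.resize(d['image'][130:270,180:310],None,fx=4,fy=4,interpolation=cv2.INTER_CUBIC))
for zlo,zhi in((30,45),(45,55),(55,64),(64,72),(100,115),(118,126)):
    for ylo,yhi in ((40,140),(-100,-20)):
        Q=P[(P[:,2]>zlo)&(P[:,2]<zhi)&(P[:,1]>ylo)&(P[:,1]<yhi)&(P[:,0]>480)&(P[:,0]<560)]; Q=Q[:,0]-(-0.018)*-1*(Q[:,1]-22) if len(Q) else []
        print(zlo,zhi,ylo,len(Q),np.round(np.percentile(Q,[2,50,98]),1) if len(Q) else '')
E
```

```text
t 22.33 tcp [417.8 -47.7 148.4] rot [ 3.106 -0.009 -0.065] w -0.2 F [ 1.9 -1.3  1.1]
30 45 40 14 [527.9 529.1 530.1]
30 45 -100 0 
45 55 40 12 [528.  529.4 530.4]
45 55 -100 0 
55 64 40 15 [528.7 530.  533.1]
55 64 -100 0 
64 72 40 16 [528.5 530.6 556.1]
64 72 -100 9 [529.  532.9 559.4]
100 115 40 28 [529.6 531.5 535.3]
100 115 -100 5 [531.1 531.6 531.9]
118 126 40 65 [530.9 535.1 539.7]
118 126 -100 17 [530.6 534.7 539.3]
```

View pics/w8.png

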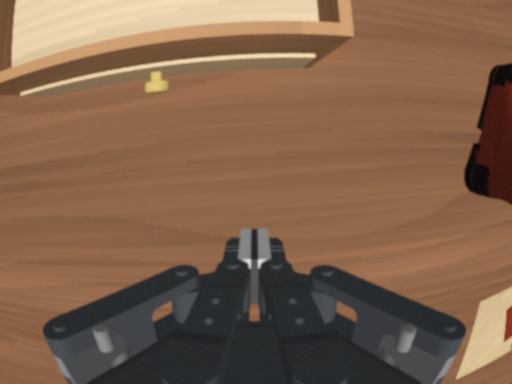

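View pics/d3_side.png

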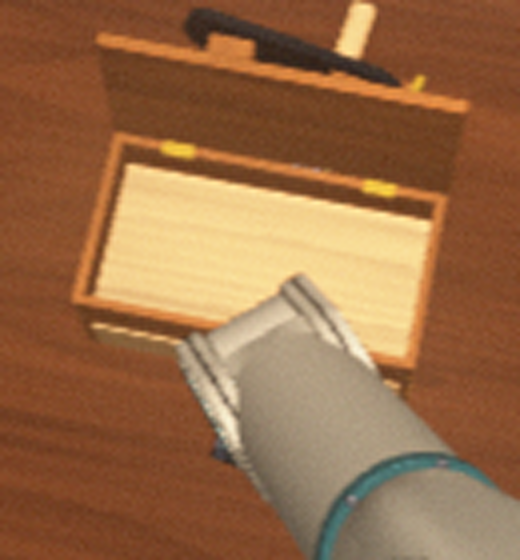

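```bash
python3 - <<'E'
from h import *; from wr import *
s=st(); d=get_image('wrist'); im=d['image']
cv2.imwrite('pics/strip.png',cv2.resize(im[30:110,0:360],None,fx=2.2,fy=5,interpolation=cv2.INTER_CUBIC))
for u in (60,110,200,250,300):
    col=im[30:110,u].astype(int).sum(1); 
    k=np.nonzero(im[30:110,u].min(1)>115)[0]+30
    # strip = bright run at larger rows
    g=np.split(k,np.nonzero(np.diff(k)>2)[0]+1)[-1]
    a=wworld(d,s,u,g[0]-.5,66.); b=wworld(d,s,u,g[-1]+.5,66.)
    print(u,g,np.round(a,1),np.round(b,1))
E
```

```text
t 22.43 tcp [422.7 -47.5 152.1] rot [ 3.106 -0.022 -0.067] w -0.3 F [0.9 0.7 0. ]
60 [90 91 92 93] [533.7 110.6  66. ] [530.2 110.9  66. ]
110 [79 80 81 82] [533.3  59.5  66. ] [529.9  59.7  66. ]
200 [67 68 69 70] [531.7 -16.1  66. ] [528.5 -15.9  66. ]
250 [63 64 65 66 67] [531.5 -54.5  66. ] [527.5 -54.2  66. ]
300 [62 63 64 65 66] [530.9 -93.2  66. ] [526.8 -92.9  66. ]
```

View pics/strip.png

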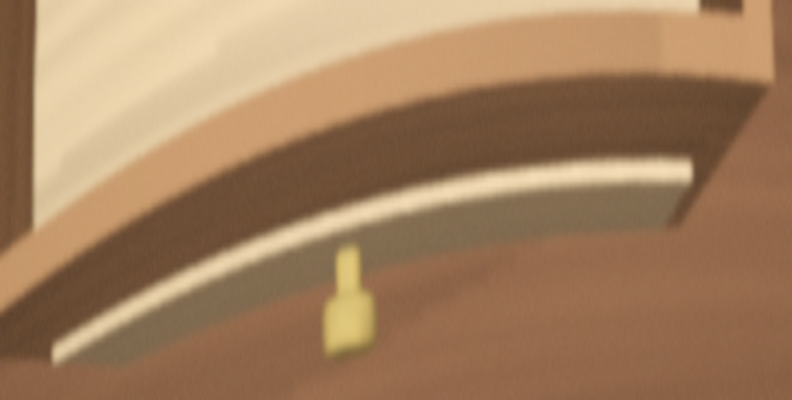

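Call:
{"op": "send_rows", "data": {"rows": [[0.2,0,0,-0.03,0.11],[0.2,0,0,-0.03,0.115],[0.2,0,0,-0.03,0.115],[0.2,0,0,-0.03,0.115],[0.2,0,0,0,0.115],[0.2,0,0,0,0.115],[0.2,0,0,0,0.115],[0.2,0,0,0,0.115],[0.2,0,0,0,0.115],[0.2,0,0,0,0.115],[0.2,0,0,0,0.115],[0.2,0,0,0,0.115]]}}

```text
clock: 23.48
eef_pos: [419.1, -46.2, 267.9]
tool_rot: [3.139, -0.025, -1.396]
force: [-0.9, -0.0, -0.6]
width: 51.4
```

Call:
{"op": "send_rows", "data": {"rows": [[0.2,0,0,0,0.115],[0.2,0,0,0,0.115],[0.2,0,0,0,0.115],[0.2,0,0,0,0.115],[0.2,0,0,0,0.115],[0.2,0,0,0,0.115],[0.2,0,0,0,0.115],[0.2,0,0,0,0.115],[0.2,0,0,0,0.115],[0.2,0,0,0,0.115],[0.2,0,0,0,0.115]]}}

```text
clock: 24.4
eef_pos: [426.6, -70.5, 208.3]
tool_rot: [-3.137, 0.029, -2.525]
force: [0.3, 0.4, -0.0]
width: 51.0
```

```bash
sed -i 's/J=sel(P,lo,hi); print/J=sel(P,lo,hi)\n            if len(J): print/; s/^\( *\)J=sel(P,\[520/\1J=sel(P,[520/' loc.py; python3 - <<'E'
from h import *
s=st(); print(np.round(s['qpos'],2))
E
python3 loc.py | egrep 'brush'
```

```text
t 24.40 tcp [426.6 -70.5 208.3] rot [-3.137  0.029 -2.525] w 51.0 F [ 0.3  0.4 -0. ]
[-0.69  0.71  1.32  2.16 -0.9   0.99 -2.94]Traceback (most recent call last):
  File "loc.py", line 23, in <module>
    R=sel(P,[400,-170,58],[500,200,70]); print(n,'dfront top',len(R),rect(trim(R)), R[:,2].max())
                                                                                    ~~~~~~~~~~^^
    return umr_maximum(a, axis, None, out, keepdims, initial, where)
ValueError: zero-size array to reduction operation maximum which has no identity
```

Call:
{"op": "send_rows", "data": {"rows": [[0.2,0,0,0,-0.12],[0.2,0,0,0,-0.12],[0.2,0,0,0,-0.12],[0.2,0,0,0,-0.12],[0.2,0,0,0,-0.12],[0.2,0,0,0,-0.12],[0.2,0,0,0,-0.12],[0.2,0,0,0,-0.12],[0.2,0,0,0,-0.12],[0.2,0,0,0,-0.12],[0.2,0,0,0,-0.12],[0.2,0,0,0,-0.12]]}}

```text
clock: 25.5
eef_pos: [429.9, -74.0, 216.2]
tool_rot: [-3.116, -0.025, -1.03]
force: [0.1, 0.1, 0.0]
width: 51.0
```

```bash
sed -i 's/, R\[:,2\].max())/)/' loc.py; sed -i 's/return np.round(c,1)/return len(P),np.round(c,1)/; s/^def rect(P):/def rect(P):\n    if len(P)<8: return None/; s/^def trim(P,d=None):.*/def trim(P,d=None):\n    if len(P)<8: return P/' loc.py; python3 - <<'E'
from h import *
s=st(); print(np.round(s['qpos'],2))
E
python3 loc.py | egrep 'brush'
```

```text
t 25.50 tcp [429.9 -74.  216.2] rot [-3.116 -0.025 -1.03 ] w 51.0 F [0.1 0.1 0. ]
[-0.55  0.48  0.93  2.15 -0.58  0.74 -1.84]
scene brush 278 (276, array([604.4, 300.5]), array([120.1,  49.4]), 21.3, 'yaw rad 0.372') 45.029214581370255
side brush 391 (391, array([602.9, 305.5]), array([122.5,  46.4]), 20.5, 'yaw rad 0.358') 45.356919325486956
```

Call:
{"op": "send_rows", "data": {"rows": [[0.2,0,0,0,-0.116],[0.2,0,0,0,-0.116],[0.2,0,0,0,-0.116],[0.2,0,0,0,-0.116],[0.2,0,0,0,-0.116],[0.2,0,0,0,-0.116],[0.2,0,0,0,-0.116],[0.2,0,0,0,-0.116],[0.2,0,0,0,-0.116],[0.2,0,0,0,-0.116],[0.2,0,0,0,-0.116],[0.2,0,0,0,-0.11]]}}

```text
clock: 26.6
eef_pos: [433.9, -75.2, 221.2]
tool_rot: [3.109, -0.035, 0.375]
force: [-0.2, 0.6, -0.4]
width: 51.1
```

```bash
python3 - <<'E'
from h import *
s=st(); print(np.round(s['qpos'],2))
E
python3 plan.py 0.2 480 200 240 .36 604 303 180 .365
```

```text
t 26.60 tcp [433.9 -75.2 221.2] rot [ 3.109 -0.035  0.375] w 51.1 F [-0.2  0.6 -0.4]
[-0.29  0.36  0.52  2.13 -0.28  0.66 -0.78]
t 26.60 tcp [433.9 -75.2 221.2] rot [ 3.109 -0.035  0.375] w 51.1 F [-0.2  0.6 -0.4]
8 rows -> [4.8e+02 2.0e+02 2.4e+02 3.6e-01]
 each [0.2, np.float64(0.018), np.float64(-0.0299), np.float64(-0.0023), np.float64(0.0019)]
5 rows -> [6.04e+02 3.03e+02 1.80e+02 3.65e-01]
 each [0.2, np.float64(0.0305), np.float64(-0.0105), np.float64(0.012), np.float64(-0.001)]
```

Gripper opens to 68 (brush 46 wide).

Call:
{"op": "send_rows", "data": {"rows": [[0.6,0.018,-0.03,-0.002,0],[0.6,0.018,-0.03,-0.002,0],[0.6,0.018,-0.03,-0.002,0],[0.6,0.018,-0.03,-0.002,0],[0.6,0.018,-0.03,-0.002,0],[0.6,0.018,-0.03,-0.002,0],[0.6,0.018,-0.03,-0.002,0],[0.6,0.018,-0.03,0,0],[0.6,0.03,-0.01,0,0],[0.6,0.03,-0.01,0,0],[0.6,0.03,-0.01,0,0],[0.6,0.02,-0.01,0,0]]}}

```text
clock: 27.6
eef_pos: [580.0, 284.1, 239.6]
tool_rot: [3.098, -0.043, 0.324]
force: [1.1, -0.5, -0.5]
width: 68.7
```

```bash
python3 wj.py w9.png brush1 46 r; python3 wj.py w9b.png brush2 46 r
```

```text
t 27.60 tcp [580.  284.1 239.6] rot [ 3.098 -0.043  0.324] w 68.7 F [ 1.1 -0.5 -0.5]
[-0.83  0.65  0.52  1.57 -0.31  0.98 -1.48]
0.66 [218. 101. 261. 205.] c [604.8 304.1] ext [116.  69.] bgr [ 64.  77. 103.]
  rect [605.7 304.5] [120.9  44.3] 20.7
t 27.70 tcp [579.9 286.1 238.8] rot [ 3.099 -0.043  0.328] w 68.3 F [-1.3  0.2 -1. ]
[-0.83  0.65  0.52  1.57 -0.31  0.98 -1.48]
0.80 [219. 100. 262. 206.] c [605.5 304. ] ext [118.  70.] bgr [ 64.  77. 103.]
  rect [604.6 304. ] [121.7  44.5] 20.6
```

View pics/w9.png

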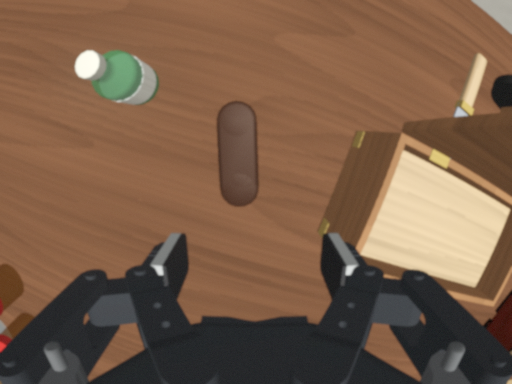

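```bash
cat > plan2.py <<'E'
# plan2.py claw x y z yaw maxstep_mm : exact rows using full measured rotation
from h import *
import sys
from scipy.spatial.transform import Rotation
claw,x,y,z,yaw,ms=[float(v) for v in sys.argv[1:]]
s=st(); R=Rotation.from_euler('xyz',s['tool_rot']).as_matrix()
d=np.array([x,y,z])-s['eef_pos']; dy=(yaw-s['tool_rot'][2]+np.pi)%(2*np.pi)-np.pi
n=max(1,int(np.ceil(np.linalg.norm(d)/ms)),int(np.ceil(abs(dy)/.115)))
print('d',np.round(d,1),'tilt axis',np.round(R[:,2],3),'q',np.round(s['qpos'],2))
for i in range(n):
    a=dy*i/n; e=R.T@d/n/1000
    c,sn=np.cos(a),np.sin(a)  # yaw grew by a -> tool frame turned by -a about tool z
    ex,ey=c*e[0]-sn*e[1], sn*e[0]+c*e[1]
    if abs(dy)<.03 and i: break
    print([claw]+[float(round(v,4)) for v in (ex,ey,e[2],-dy/n)], 'x',n)
E
python3 plan2.py 0.6 605 304 100 0.36 18
```

```text
t 27.80 tcp [577.6 281.8 238.8] rot [ 3.098 -0.039  0.325] w 68.2 F [-0.5 -0.2  0.1]
d [  27.4   22.2 -138.8] tilt axis [ 0.051 -0.029 -0.998] q [-0.83  0.64  0.52  1.57 -0.31  0.98 -1.48]
[0.6, 0.0034, -0.0023, 0.0174, -0.0044] x 8
[0.6, 0.0035, -0.0023, 0.0174, -0.0044] x 8
[0.6, 0.0035, -0.0023, 0.0174, -0.0044] x 8
[0.6, 0.0035, -0.0023, 0.0174, -0.0044] x 8
[0.6, 0.0035, -0.0022, 0.0174, -0.0044] x 8
[0.6, 0.0035, -0.0022, 0.0174, -0.0044] x 8
[0.6, 0.0035, -0.0022, 0.0174, -0.0044] x 8
[0.6, 0.0035, -0.0022, 0.0174, -0.0044] x 8
```

Call:
{"op": "send_rows", "data": {"rows": [[0.6,0.0035,-0.0023,0.0175,-0.0045],[0.6,0.0035,-0.0023,0.0175,-0.0045],[0.6,0.0035,-0.0023,0.0175,-0.0045],[0.6,0.0035,-0.0023,0.0175,-0.0045],[0.6,0.0035,-0.0023,0.0175,-0.0045],[0.6,0.0035,-0.0023,0.0175,-0.0045],[0.6,0.0035,-0.0023,0.0175,-0.0045],[0.6,0.0035,-0.0023,0.0175,-0.0045]]}}

```text
clock: 28.47
eef_pos: [604.3, 293.5, 102.9]
tool_rot: [3.089, -0.043, 0.338]
force: [-0.5, -0.2, 0.0]
width: 68.1
```

```bash
python3 plan2.py 0.6 605 304 45 0.36 15
```

```text
t 28.47 tcp [604.3 293.5 102.9] rot [ 3.089 -0.043  0.338] w 68.1 F [-0.5 -0.2  0. ]
d [  0.7  10.5 -57.9] tilt axis [ 0.058 -0.035 -0.998] q [-0.77  0.83  0.44  1.61 -0.39  0.75 -1.42]
[0.6, 0.0004, -0.0032, 0.0143, -0.0056] x 4
```

Call:
{"op": "send_rows", "data": {"rows": [[0.6,0.0005,-0.0035,0.014,-0.0055],[0.6,0.0005,-0.0035,0.014,-0.0055],[0.6,0.0005,-0.0035,0.014,-0.0055],[0.6,0.0005,-0.0035,0.014,-0.0055]]}}

```text
clock: 28.8
eef_pos: [603.6, 301.9, 43.8]
tool_rot: [3.085, -0.041, 0.354]
force: [0.5, 0.8, -0.3]
width: 68.5
```

```bash
python3 plan2.py 0.6 605 304 20 0.36 12
```

```text
t 28.80 tcp [603.6 301.9  43.8] rot [ 3.085 -0.041  0.354] w 68.5 F [ 0.5  0.8 -0.3]
d [  1.4   2.1 -23.8] tilt axis [ 0.058 -0.039 -0.998] q [-0.76  0.91  0.4   1.62 -0.42  0.66 -1.4 ]
[0.6, 0.0005, -0.0014, 0.0119, -0.003] x 2
```

Call:
{"op": "send_rows", "data": {"rows": [[0.6,0.0005,-0.0015,0.012,-0.003],[0.6,0.0005,-0.0015,0.012,-0.003],[-1,0,0,0,0],[-1,0,0,0,0],[-1,0,0,0,0],[-1,0,0,0,0]]}}

```text
clock: 29.3
eef_pos: [603.3, 304.2, 14.8]
tool_rot: [3.084, -0.037, 0.361]
force: [0.3, -0.8, -1.1]
width: 45.3
```

Call:
{"op": "send_rows", "data": {"rows": [[-1,0,0,-0.03,0],[-1,0,0,-0.041,0],[-1,0,0,-0.041,0],[-1,0,0,-0.041,0],[-1,0,0,-0.03,-0.12],[-1,0,0,0,-0.12],[-1,0,0,0,-0.12],[-1,0,0,0,-0.12],[-1,0,0,0,-0.12],[-1,0,0,0,-0.12],[-1,0,0,0,-0.12],[-1,0,0,0,-0.12]]}}

```text
clock: 30.3
eef_pos: [594.3, 310.4, 212.5]
tool_rot: [3.072, 0.025, 1.353]
force: [-0.3, 0.3, -2.2]
width: 45.1
```

```bash
python3 plan2.py -1 605 22 190 1.553 38
```

```text
t 30.30 tcp [594.3 310.4 212.5] rot [3.072 0.025 1.353] w 45.1 F [-0.3  0.3 -2.2]
d [  10.7 -288.4  -22.5] tilt axis [ 0.062 -0.039 -0.997] q [-0.69  0.67  0.23  1.52 -0.1   0.93 -0.67]
[-1.0, -0.0348, 0.0088, 0.0043, -0.025] x 8
[-1.0, -0.035, 0.0079, 0.0043, -0.025] x 8
[-1.0, -0.0352, 0.0071, 0.0043, -0.025] x 8
[-1.0, -0.0354, 0.0062, 0.0043, -0.025] x 8
[-1.0, -0.0355, 0.0053, 0.0043, -0.025] x 8
[-1.0, -0.0357, 0.0044, 0.0043, -0.025] x 8
[-1.0, -0.0358, 0.0035, 0.0043, -0.025] x 8
[-1.0, -0.0358, 0.0026, 0.0043, -0.025] x 8
```

Call:
{"op": "send_rows", "data": {"rows": [[-1,-0.035,0.009,0.002,-0.025],[-1,-0.035,0.008,0.002,-0.025],[-1,-0.035,0.007,0.002,-0.025],[-1,-0.0355,0.006,0.002,-0.025],[-1,-0.0355,0.005,0.003,-0.025],[-1,-0.0355,0.004,0.003,-0.025],[-1,-0.036,0.003,0.003,-0.025],[-1,-0.03,0.002,0.003,-0.025]]}}

```text
clock: 30.97
eef_pos: [606.1, 29.1, 205.1]
tool_rot: [3.073, 0.03, 1.584]
force: [0.5, 0.6, -1.6]
width: 45.3
```

```bash
python3 plan2.py -1 605 22 125 1.553 15;  python3 wj.py w10.png brush2 120 r
```

```text
t 30.97 tcp [606.1  29.1 205.1] rot [3.073 0.03  1.584] w 45.3 F [ 0.5  0.6 -1.6]
d [ -1.1  -7.1 -80.1] tilt axis [ 0.069 -0.029 -0.997] q [-0.2   0.57  0.13  1.74 -0.05  0.77 -0.04]
[-1.0, -0.0008, -0.0011, 0.0133, 0.0052] x 6
[-1.0, -0.0008, -0.0011, 0.0133, 0.0052] x 6
[-1.0, -0.0008, -0.0011, 0.0133, 0.0052] x 6
[-1.0, -0.0008, -0.0011, 0.0133, 0.0052] x 6
[-1.0, -0.0008, -0.0011, 0.0133, 0.0052] x 6
[-1.0, -0.0008, -0.0011, 0.0133, 0.0052] x 6
t 30.97 tcp [606.1  29.1 205.1] rot [3.073 0.03  1.584] w 45.3 F [ 0.5  0.6 -1.6]
[-0.2   0.57  0.13  1.74 -0.05  0.77 -0.04]
0.87 [198. 115. 311. 319.] c [613.5  -2.7] ext [ 94. 188.] bgr [58. 71. 97.]
  rect [612.8  -2.4] [ 93.5 189.1] 0.6
```

View pics/w10.png

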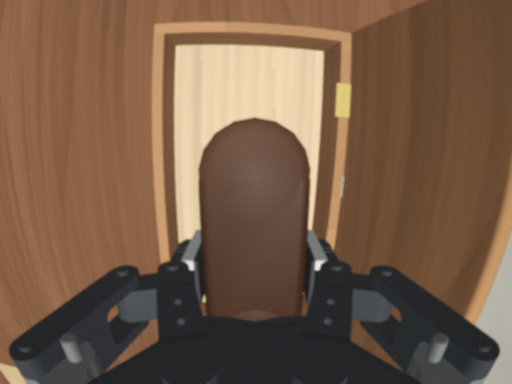

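Call:
{"op": "send_rows", "data": {"rows": [[-1,-0.005,-0.008,0.005,0.01],[-1,-0.002,-0.007,0.012,0.01],[-1,-0.001,-0.004,0.013,0.01],[-1,-0.001,-0.001,0.014,0],[-1,-0.001,-0.001,0.014,0],[-1,-0.001,-0.001,0.014,0]]}}

```text
clock: 31.57
eef_pos: [592.2, 6.5, 136.2]
tool_rot: [3.059, 0.03, 1.533]
force: [1.1, -0.4, -1.4]
width: 45.6
```

```bash
python3 plan2.py -1 592 22 93 1.553 13
```

```text
t 31.57 tcp [592.2   6.5 136.2] rot [3.059 0.03  1.533] w 45.6 F [ 1.1 -0.4 -1.4]
d [ -0.2  15.5 -43.2] tilt axis [ 0.081 -0.033 -0.996] q [-0.17  0.64  0.13  1.86 -0.07  0.58 -0.04]
[-1.0, 0.0042, -0.0011, 0.0106, -0.0051] x 4
```

Call:
{"op": "send_rows", "data": {"rows": [[-1,0.002,-0.001,0.011,-0.005],[-1,0.001,-0.001,0.011,-0.005],[-1,0.001,-0.001,0.011,-0.005],[-1,0.001,-0.001,0.008,0]]}}

```text
clock: 31.9
eef_pos: [591.7, 10.3, 93.3]
tool_rot: [3.058, 0.032, 1.546]
force: [0.1, -6.4, 11.1]
width: 45.5
```

Call:
{"op": "send_rows", "data": {"rows": [[0.35,0,0,-0.001,0],[0.35,0,0,0,0],[0.35,0,0,0,0],[0.35,0,0,-0.02,0],[0.35,0,0,-0.041,0],[0.35,0,0,-0.041,0],[0.35,0,0,-0.041,0]]}}

```text
clock: 32.48
eef_pos: [575.1, 15.7, 233.9]
tool_rot: [3.074, 0.034, 1.546]
force: [0.8, 0.3, -0.6]
width: 57.6
```

```bash
python3 wj.py w11.png brush2 122 r
```

```text
t 32.48 tcp [575.1  15.7 233.9] rot [3.074 0.034 1.546] w 57.6 F [ 0.8  0.3 -0.6]
[-0.21  0.49  0.15  1.79 -0.05  0.8  -0.06]
0.52 [187. 152. 194. 171.] c [528.7  41.3] ext [ 7. 16.] bgr [ 91. 151. 182.]
  rect [528.4  41.4] [15.8  7. ] 86.4
```

View pics/w11.png

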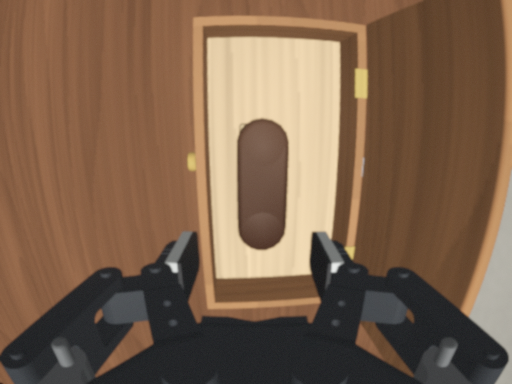

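Call:
{"op": "send_rows", "data": {"rows": [[-1,0,0,-0.035,0.12],[-1,0,0,-0.035,0.12],[-1,0,0,-0.035,0.12],[-1,0,0,-0.02,0.12],[-1,0,0,0,0.12],[-1,0,0,0,0.12],[-1,0,0,0,0.12],[-1,0,0,0,0.12],[-1,0,0,0,0.12],[-1,0,0,0,0.12],[-1,0,0,0,0.12],[-1,0,0,0,0.12]]}}

```text
clock: 33.58
eef_pos: [571.0, 21.1, 380.7]
tool_rot: [3.112, -0.103, 0.054]
force: [-0.0, 0.6, 0.5]
width: 0.0
```

```bash
python3 plan2.py -1 745 5 340 0 36; python3 - <<'E'
from h import *
for n in('scene','side'):
    d=get_image(n); P=cloud(d,np.ones((384,512),bool)); Q=P[(P[:,2]>255)&(P[:,2]<285)&(P[:,0]>660)&(P[:,0]<730)&(abs(P[:,1]-20)<150)]
    print(n,len(Q),np.round(np.percentile(Q,[2,50,98],axis=0),1))
E
```

```text
t 33.58 tcp [571.   21.1 380.7] rot [ 3.112 -0.103  0.054] w 0.0 F [-0.   0.6  0.5]
d [174.  -16.1 -40.7] tilt axis [ 0.104 -0.024 -0.994] q [-0.48  0.36  0.54  1.63 -0.18  1.11 -1.43]
[-1.0, 0.0335, 0.0047, 0.0118, 0.0107] x 5
[-1.0, 0.0336, 0.0044, 0.0118, 0.0107] x 5
[-1.0, 0.0336, 0.004, 0.0118, 0.0107] x 5
[-1.0, 0.0337, 0.0036, 0.0118, 0.0107] x 5
[-1.0, 0.0337, 0.0033, 0.0118, 0.0107] x 5
scene 460 [[ 690.  -120.   255.6]
 [ 695.4   -2.5  272.3]
 [ 705.   156.5  276.2]]
side 278 [[ 687.8 -113.5  256.1]
 [ 692.   -46.6  271.3]
 [ 702.1   19.1  278.1]]
```

Call:
{"op": "send_rows", "data": {"rows": [[-1,0.0335,0.004,0.006,0.01],[-1,0.0335,0.004,0.006,0.01],[-1,0.0335,0.004,0.006,0.01],[-1,0.0335,0.004,0.006,0.01],[-1,0.0335,0.003,0.006,0.01]]}}

```text
clock: 34.1
eef_pos: [740.3, 11.5, 370.4]
tool_rot: [3.122, -0.102, 0.03]
force: [0.9, -0.0, 1.0]
width: 0.2
```

```bash
python3 plan2.py -1 735 5 255 0 16
```

```text
t 34.10 tcp [740.3  11.5 370.4] rot [ 3.122 -0.102  0.03 ] w 0.2 F [ 0.9 -0.   1. ]
d [  -5.3   -6.5 -115.4] tilt axis [ 0.102 -0.016 -0.995] q [-0.3   0.67  0.5   1.14 -0.31  1.3  -1.38]
[-1.0, -0.0022, 0.0005, 0.0143, 0.0038] x 8
[-1.0, -0.0021, 0.0005, 0.0143, 0.0038] x 8
[-1.0, -0.0021, 0.0005, 0.0143, 0.0038] x 8
[-1.0, -0.0021, 0.0005, 0.0143, 0.0038] x 8
[-1.0, -0.0021, 0.0005, 0.0143, 0.0038] x 8
[-1.0, -0.0021, 0.0006, 0.0143, 0.0038] x 8
[-1.0, -0.0021, 0.0006, 0.0143, 0.0038] x 8
[-1.0, -0.0021, 0.0006, 0.0143, 0.0038] x 8
```

Call:
{"op": "send_rows", "data": {"rows": [[-1,-0.002,0.0005,0.014,0.004],[-1,-0.002,0.0005,0.014,0.004],[-1,-0.002,0.0005,0.014,0.004],[-1,-0.002,0.0005,0.014,0.004],[-1,-0.002,0.0005,0.014,0.004],[-1,-0.002,0.0005,0.014,0.004],[-1,-0.002,0.0005,0.014,0.004],[-1,-0.002,0.0005,0.01,0.004]]}}

```text
clock: 34.77
eef_pos: [746.0, 3.7, 253.8]
tool_rot: [3.122, -0.11, 0.03]
force: [-0.0, 0.1, -0.0]
width: -0.5
```

```bash
python3 - <<'E'
from h import *
s=st();d=get_image('scene'); cv2.imwrite('pics/s12.png',cv2.resize(d['image'][80:260,180:340],None,fx=3.3,fy=3.3,interpolation=cv2.INTER_CUBIC))
E
```

```text
t 34.77 tcp [746.    3.7 253.8] rot [ 3.122 -0.11   0.03 ] w -0.5 F [-0.   0.1 -0. ]
```

View pics/s12.png

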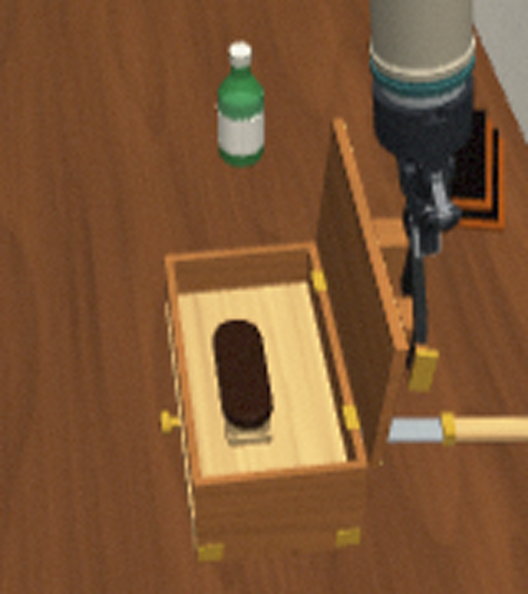

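Call:
{"op": "send_rows", "data": {"rows": [[-1,-0.012,0,-0.001,0.005],[-1,-0.012,0,-0.001,0.005],[-1,-0.012,0,-0.001,0.005],[-1,-0.01,0,-0.001,0],[-1,-0.01,0,-0.001,0]]}}

```text
clock: 35.23
eef_pos: [694.3, 3.3, 252.4]
tool_rot: [3.123, -0.122, 0.026]
force: [5.2, -0.1, -2.6]
width: -0.4
```

Call:
{"op": "send_rows", "data": {"rows": [[-1,-0.012,0,-0.0013,0],[-1,-0.012,0,-0.0013,0],[-1,-0.012,0,-0.0005,0]]}}

```text
clock: 35.48
eef_pos: [665.2, 2.6, 255.0]
tool_rot: [3.121, -0.142, 0.034]
force: [4.4, -0.5, -2.0]
width: -0.2
```

Call:
{"op": "send_rows", "data": {"rows": [[-1,-0.0115,0,0.001,0],[-1,-0.0115,0,0.003,0],[-1,-0.0115,0,0.004,0],[-1,-0.011,0,0.006,0]]}}

```text
clock: 35.82
eef_pos: [633.4, 2.4, 243.7]
tool_rot: [3.12, -0.174, 0.045]
force: [2.4, 1.4, 5.5]
width: -0.1
```

```bash
python3 - <<'E'
from h import *
s=st();d=get_image('scene'); cv2.imwrite('pics/s13.png',cv2.resize(d['image'][80:260,180:340],None,fx=3.3,fy=3.3,interpolation=cv2.INTER_CUBIC))
E
```

```text
t 35.82 tcp [633.4   2.4 243.7] rot [ 3.12  -0.174  0.045] w -0.1 F [2.4 1.4 5.5]
```

View pics/s13.png

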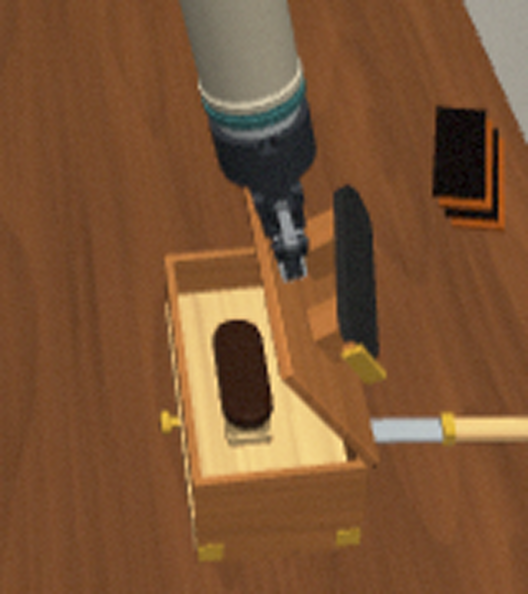

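Call:
{"op": "send_rows", "data": {"rows": [[-1,-0.0105,0,0.0055,0.005],[-1,-0.0105,0,0.0055,0.005],[-1,-0.0105,0,0.006,0.005],[-1,-0.011,0,0.01,0.005]]}}

```text
clock: 36.2
eef_pos: [604.5, 1.9, 217.8]
tool_rot: [3.126, -0.197, 0.032]
force: [1.5, -0.3, 4.0]
width: 0.3
```

Call:
{"op": "send_rows", "data": {"rows": [[-1,-0.0105,0,0.0085,0.005],[-1,-0.0105,0,0.009,0.005],[-1,-0.0105,0,0.01,0.005]]}}

```text
clock: 36.45
eef_pos: [584.0, 1.7, 189.3]
tool_rot: [3.13, -0.211, 0.022]
force: [-0.4, 1.7, 2.9]
width: 0.0
```

Call:
{"op": "send_rows", "data": {"rows": [[-1,-0.007,0,0.0095,0],[-1,-0.006,0,0.0095,0],[-1,-0.005,0,0.0095,0],[-1,-0.004,0,0.0095,0]]}}

```text
clock: 36.78
eef_pos: [571.7, 2.0, 150.1]
tool_rot: [3.132, -0.216, 0.029]
force: [-2.5, -0.4, 3.0]
width: 0.2
```

Call:
{"op": "send_rows", "data": {"rows": [[-1,-0.003,0,0.008,0],[-1,-0.002,0,0.008,0],[-1,-0.001,0,0.006,0]]}}

```text
clock: 37.03
eef_pos: [570.4, 2.0, 135.9]
tool_rot: [3.14, -0.22, 0.03]
force: [-44.6, 0.5, 114.1]
width: -0.3
```

Call:
{"op": "send_rows", "data": {"rows": [[-1,0,0,-0.006,0]]}}

```text
clock: 37.12
eef_pos: [569.4, 1.9, 144.2]
tool_rot: [-3.141, -0.222, 0.03]
force: [-0.1, 0.3, 0.2]
width: -0.1
```

Call:
{"op": "send_rows", "data": {"rows": [[-1,0.006,0,0.001,0],[-1,0.006,0,0.001,0],[-1,0.006,0,0.001,0]]}}

```text
clock: 37.37
eef_pos: [574.0, 1.9, 144.8]
tool_rot: [-3.134, -0.198, 0.03]
force: [-14.6, -0.9, 5.7]
width: -0.3
```

```bash
python3 - <<'E'
from h import *
s=st();d=get_image('scene'); cv2.imwrite('pics/s14.png',cv2.resize(d['image'][80:260,180:340],None,fx=3.3,fy=3.3,interpolation=cv2.INTER_CUBIC))
E
```

```text
t 37.37 tcp [574.    1.9 144.8] rot [-3.134 -0.198  0.03 ] w -0.3 F [-14.6  -0.9   5.7]
```

View pics/s14.png

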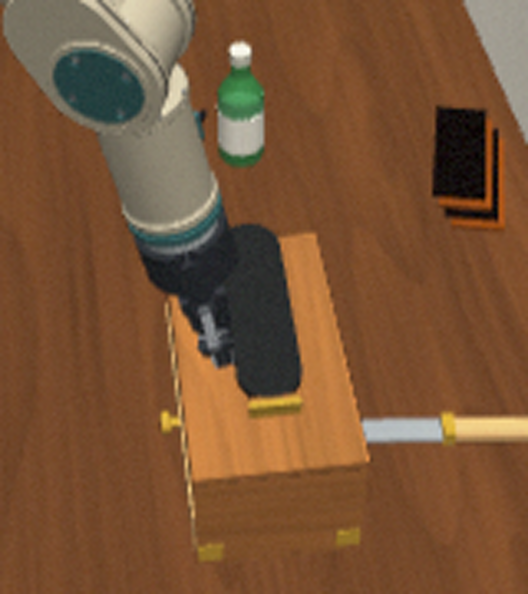

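Call:
{"op": "send_rows", "data": {"rows": [[-1,0.006,0,0,0],[-1,0.006,0,0,0],[-1,0.006,0,0,0],[-1,0.006,0,0,0],[-1,0.006,0,0,0],[-1,0.006,0,0,0]]}}

```text
clock: 37.92
eef_pos: [572.1, 2.4, 139.5]
tool_rot: [-3.122, -0.119, 0.031]
force: [-14.6, -0.6, 5.4]
width: 0.0
```

Call:
{"op": "send_rows", "data": {"rows": [[-1,0.006,0,-0.003,0],[-1,0.006,0,-0.002,0],[-1,0.006,0,-0.001,0],[-1,0.006,0,-0.001,0],[-1,0.006,0,-0.001,0],[-1,0.006,0,-0.001,0],[-1,0.006,0,-0.001,0]]}}

```text
clock: 38.5
eef_pos: [568.8, 3.1, 141.5]
tool_rot: [-3.108, -0.023, 0.037]
force: [-16.0, -0.8, 11.4]
width: -0.4
```

Call:
{"op": "send_rows", "data": {"rows": [[-1,-0.008,0,0,0],[-1,-0.005,0,-0.02,0],[-1,0,0,-0.041,0],[-1,0,0,-0.041,0],[-1,0,0,-0.03,0]]}}

```text
clock: 38.92
eef_pos: [548.4, -2.0, 268.8]
tool_rot: [-3.108, -0.002, 0.041]
force: [0.8, 0.6, 0.7]
width: 0.1
```

```bash
python3 - <<'E'
from h import *
s=st();print(np.round(s['qpos'],2))
for n in('scene','side'):
    d=get_image(n); P=cloud(d,np.ones((384,512),bool))
    Q=P[(P[:,2]>120)&(P[:,2]<150)&(P[:,0]>530)&(P[:,0]<700)&(P[:,1]<-75)&(P[:,1]>-115)]
    Q2=P[(P[:,2]>120)&(P[:,2]<150)&(P[:,0]>645)&(P[:,0]<700)&(P[:,1]<155)&(P[:,1]>-115)]
    for q in (Q,Q2):
        if len(q)>20:
            A=np.c_[q[:,:2],np.ones(len(q))]; c=np.linalg.lstsq(A,q[:,2],rcond=None)[0]; print(n,len(q),'slope x,y',np.round(c[:2],3),'z@(600,22)',np.round(c@[600,22,1],1),'zmed',np.median(q[:,2]))
    # rest outline
    R=P[(P[:,2]>160)&(P[:,2]<210)&(P[:,0]>560)&(P[:,0]<660)&(abs(P[:,1]-22)<110)]
    m=cv2.minAreaRect(R[:,:2].astype(np.float32)); print('rest',len(R),m)
    J=P[(P[:,0]>360)&(P[:,0]<600)&(P[:,1]>-460)&(P[:,1]<-270)&(P[:,2]>8)]
    for lo,hi in((8,130),(90,108),(110,125)):
        print('boot',lo,cv2.minAreaRect(J[(J[:,2]>lo)&(J[:,2]<hi)][:,:2].astype(np.float32)))
E
```

```text
t 38.92 tcp [548.4  -2.  268.8] rot [-3.108e+00 -2.000e-03  4.100e-02] w 0.1 F [0.8 0.6 0.7]
[-0.34  0.47  0.46  1.77 -0.29  0.97 -1.28]
scene 612 slope x,y [0.003 0.013] z@(600,22) 136.9 zmed 135.51315071172584
scene 834 slope x,y [-0.022 -0.001] z@(600,22) 136.8 zmed 135.36775607095058
rest 1069 ((607.8553466796875, 16.420913696289062), (200.3608856201172, 56.6479377746582), 89.09819793701172)
boot 8 ((502.40093994140625, -381.5268249511719), (55.60497283935547, 241.99853515625), 63.78474807739258)
boot 90 ((432.7274475097656, -348.84161376953125), (50.76699447631836, 85.3140869140625), 65.7449722290039)
boot 110 ((427.4263916015625, -346.43365478515625), (29.821969985961914, 49.118553161621094), 70.01553344726562)
side 535 slope x,y [-0.001  0.006] z@(600,22) 136.0 zmed 135.3565602550757
side 266 slope x,y [-0.006  0.002] z@(600,22) 135.9 zmed 135.42324780967132
rest 150 ((604.791748046875, -42.63829040527344), (70.51154327392578, 56.984737396240234), 89.01236724853516)
boot 8 ((500.3172607421875, -379.3830871582031), (78.23778533935547, 250.90509033203125), 59.658878326416016)
boot 90 ((428.76629638671875, -342.66180419921875), (48.3265495300293, 84.774658203125), 67.47325897216797)
boot 110 ((424.09014892578125, -341.4376220703125), (28.702465057373047, 50.6723518371582), 68.27391815185547)
```

```bash
python3 plan2.py 0.7 436 -345 250 -0.39 36
```

```text
t 39.02 tcp [551.7  -2.4 271.5] rot [-3.108 -0.011  0.041] w -0.1 F [-0.3 -0.4  0.1]
d [-115.7 -342.6  -21.5] tilt axis [ 0.01   0.034 -0.999] q [-0.34  0.47  0.46  1.76 -0.29  0.97 -1.28]
[0.7, -0.0118, 0.0307, 0.0008, 0.0392] x 11
[0.7, -0.0106, 0.0312, 0.0008, 0.0392] x 11
[0.7, -0.0094, 0.0316, 0.0008, 0.0392] x 11
[0.7, -0.0081, 0.0319, 0.0008, 0.0392] x 11
[0.7, -0.0069, 0.0322, 0.0008, 0.0392] x 11
[0.7, -0.0056, 0.0324, 0.0008, 0.0392] x 11
[0.7, -0.0043, 0.0326, 0.0008, 0.0392] x 11
[0.7, -0.003, 0.0328, 0.0008, 0.0392] x 11
[0.7, -0.0018, 0.0329, 0.0008, 0.0392] x 11
[0.7, -0.0005, 0.0329, 0.0008, 0.0392] x 11
[0.7, 0.0008, 0.0329, 0.0008, 0.0392] x 11
```

Call:
{"op": "send_rows", "data": {"rows": [[0.7,-0.012,0.031,0.001,0.039],[0.7,-0.0105,0.031,0.001,0.039],[0.7,-0.0095,0.0315,0.001,0.039],[0.7,-0.008,0.032,0.001,0.039],[0.7,-0.007,0.032,0.001,0.039],[0.7,-0.0055,0.0325,0.001,0.039],[0.7,-0.0045,0.0325,0.001,0.039],[0.7,-0.003,0.033,0.001,0.039],[0.7,-0.002,0.033,0.001,0.039],[0.7,-0.0005,0.033,0.001,0.039],[0.7,0.001,0.03,0.001,0.039],[0.7,0,0,0,0]]}}

```text
clock: 40.02
eef_pos: [440.2, -354.0, 237.6]
tool_rot: [-3.106, 0.002, -0.384]
force: [-1.6, -0.9, 1.2]
width: 72.4
```

```bash
python3 - <<'E'
from h import *; from wr import *
s=st(); d=get_image('wrist'); save('',d,'w15.png')
o=outline_of(d,'boot'); print([(round(x['score'],2),np.round(x['box'])) for x in o])
E
python3 plan2.py 0.7 436 -345 200 -0.39 36
```

```text
t 40.02 tcp [ 440.2 -354.   237.6] rot [-3.106e+00  2.000e-03 -3.840e-01] w 72.4 F [-1.6 -0.9  1.2]
[(0.79, array([225.,  68., 283., 237.]))]
t 40.12 tcp [ 442.8 -348.3  237.3] rot [-3.10e+00  3.00e-03 -3.77e-01] w 72.6 F [0.1 0.9 0.7]
d [ -6.8   3.3 -37.3] tilt axis [ 0.012  0.04  -0.999] q [ 0.28  0.56  0.56  1.75 -0.4   0.96 -0.93]
[0.7, -0.0037, 0.0005, 0.0187, 0.0064] x 2
```

View pics/w15.png

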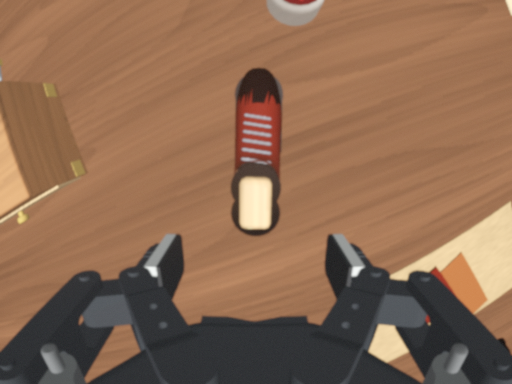

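```bash
python3 - <<'E'
from h import *; from wr import *
s=st(); d=get_image('wrist'); 
o=outline_of(d,'boot')[0]; m=o['mask']
im=d['image'].astype(int)
t=(im[:,:,0]>130)&(im[:,:,1]>170)&(im[:,:,2]>190); lab=np.zeros_like(t); lab[170:240,230:285]=t[170:240,230:285]
v,u=np.nonzero(lab); P=wworld(d,s,u,v,117.); print('tree',len(u),np.round(cv2.minAreaRect(P[:2].T.astype(np.float32)),1) if 0 else cv2.minAreaRect(P[:2].T.astype(np.float32)))
dk=(im.max(2)<75); l2=np.zeros_like(t); l2[160:240,225:290]=dk[160:240,225:290]
v,u=np.nonzero(l2); P=wworld(d,s,u,v,100.); print('collar',len(u),cv2.minAreaRect(P[:2].T.astype(np.float32)))
v,u=np.nonzero(m); k=v<110; P=wworld(d,s,u[k],v[k],25.); print('toe',np.round(P.mean(1),1),np.round(P.max(1),1), np.round(P[:,np.argmax(P[0]*.92-P[1]*.38)],1))
E
```

```text
t 40.12 tcp [ 442.8 -348.3  237.3] rot [-3.10e+00  3.00e-03 -3.77e-01] w 72.6 F [0.1 0.9 0.7]
tree 1502 ((427.7886047363281, -345.21466064453125), (28.135438919067383, 48.72698974609375), 67.30007934570312)
collar 406 ((423.3387451171875, -343.6067199707031), (45.71578598022461, 66.09740447998047), 65.20447540283203)
toe [ 529.2 -386.9   25. ] [ 557.5 -353.5   25. ] [ 552.  -404.3   25. ]
```

```bash
python3 plan2.py 0.7 432.5 -346.5 140 -0.396 16
```

```text
t 40.22 tcp [ 444.4 -345.5  237.7] rot [-3.098e+00  3.000e-03 -3.730e-01] w 72.7 F [ 0.5 -0.3  0.5]
d [-11.9  -1.  -97.7] tilt axis [ 0.013  0.041 -0.999] q [ 0.28  0.56  0.56  1.75 -0.4   0.96 -0.93]
[0.7, -0.0015, 0.0013, 0.0139, 0.0033] x 7
```

Call:
{"op": "send_rows", "data": {"rows": [[0.7,-0.0015,0.0013,0.014,0.0033],[0.7,-0.0015,0.0013,0.014,0.0033],[0.7,-0.0015,0.0013,0.014,0.0033],[0.7,-0.0015,0.0013,0.014,0.0033],[0.7,-0.0015,0.0013,0.014,0.0033],[0.7,-0.0015,0.0013,0.014,0.0033]]}}

```text
clock: 40.72
eef_pos: [444.2, -336.4, 152.7]
tool_rot: [-3.093, -0.006, -0.371]
force: [0.4, 0.1, -0.2]
width: 72.5
```

```bash
cat > boot.py <<'E'
from h import *; from wr import *
s=st(); d=get_image('wrist'); save('',d,'wb.png'); s2=st()
im=d['image'].astype(int)
t=((im[:,:,0]>130)&(im[:,:,1]>170)&(im[:,:,2]>190)).astype(np.uint8)
n,l,stt,c=cv2.connectedComponentsWithStats(t[:,:]); 
for i in range(1,n):
    if stt[i,4]>600 and 200<c[i,0]<310:
        v,u=np.nonzero(l==i); P=wworld(d,s,u,v,117.); print('tree',stt[i],cv2.minAreaRect(P[:2].T.astype(np.float32)))
E
python3 boot.py
```

```text
t 40.72 tcp [ 444.2 -336.4  152.7] rot [-3.093 -0.006 -0.371] w 72.5 F [ 0.4  0.1 -0.2]
t 40.77 tcp [ 442.9 -334.7  150.1] rot [-3.092e+00 -1.000e-03 -3.700e-01] w 72.7 F [-0.4  1.6 -1.6]
tree [ 256  201   46   71 2893] ((428.4225158691406, -345.2613220214844), (28.0106201171875, 49.18059158325195), 67.026123046875)
```

View pics/wb.png

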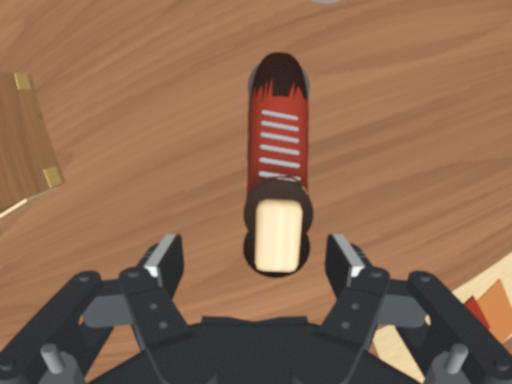

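```bash
python3 plan2.py 0.7 433.5 -347.5 145 -0.40 9
```

```text
t 40.77 tcp [ 442.9 -334.7  150.1] rot [-3.092e+00 -1.000e-03 -3.700e-01] w 72.7 F [-0.4  1.6 -1.6]
d [ -9.4 -12.8  -5.1] tilt axis [ 0.019  0.046 -0.999] q [ 0.32  0.66  0.48  1.86 -0.5   0.76 -0.85]
[0.7, -0.0021, 0.0078, 0.0022, 0.0148] x 2
```

Call:
{"op": "send_rows", "data": {"rows": [[0.7,-0.002,0.009,0.002,0.015],[0.7,-0.002,0.009,0.002,0.015],[0.7,0,0.001,0.008,0]]}}

```text
clock: 41.02
eef_pos: [434.5, -348.5, 137.6]
tool_rot: [-3.091, -0.001, -0.395]
force: [0.6, -1.0, 0.2]
width: 72.3
```

```bash
python3 plan2.py 0.7 433.5 -347.5 58 -0.40 13; python3 boot.py
```

```text
t 41.02 tcp [ 434.5 -348.5  137.6] rot [-3.091e+00 -1.000e-03 -3.950e-01] w 72.3 F [ 0.6 -1.   0.2]
d [ -1.    1.  -79.6] tilt axis [ 0.02   0.047 -0.999] q [ 0.36  0.68  0.48  1.87 -0.51  0.74 -0.83]
[0.7, -0.0002, 0.0005, 0.0114, 0.0007] x 7
t 41.02 tcp [ 434.5 -348.5  137.6] rot [-3.091e+00 -1.000e-03 -3.950e-01] w 72.3 F [ 0.6 -1.   0.2]
t 41.07 tcp [ 434.2 -347.   135.7] rot [-3.089e+00  2.000e-03 -3.940e-01] w 72.6 F [ 0.1  0.5 -0.6]
tree [ 232  200   48   76 3402] ((428.33416748046875, -345.72802734375), (27.998172760009766, 49.30186080932617), 67.68084716796875)
```

Call:
{"op": "send_rows", "data": {"rows": [[0.7,-0.0002,0.0014,0.0115,0.001],[0.7,-0.0002,0.0014,0.0115,0.001],[0.7,-0.0002,0.0014,0.0115,0.001],[0.7,-0.0002,0.0014,0.0115,0.001]]}}

```text
clock: 41.4
eef_pos: [434.4, -351.5, 89.5]
tool_rot: [-3.09, -0.004, -0.398]
force: [0.4, -0.5, -0.1]
width: 72.4
```

```bash
python3 plan2.py 0.7 433.5 -347.5 58 -0.40 13
```

```text
t 41.40 tcp [ 434.4 -351.5   89.5] rot [-3.09  -0.004 -0.398] w 72.4 F [ 0.4 -0.5 -0.1]
d [ -0.9   4.  -31.5] tilt axis [ 0.024  0.046 -0.999] q [ 0.4   0.74  0.42  1.89 -0.57  0.64 -0.78]
[0.7, -0.0008, -0.0006, 0.0106, 0.0005] x 3
```

Call:
{"op": "send_rows", "data": {"rows": [[0.7,-0.001,-0.001,0.0105,0],[0.7,-0.001,-0.001,0.0105,0],[0.7,0,0,0.0085,0],[-1,0,0,0,0],[-1,0,0,0,0],[-1,0,0,0,0],[-1,0,0,0,0]]}}

```text
clock: 41.98
eef_pos: [432.3, -347.0, 54.7]
tool_rot: [-3.088, 0.0, -0.399]
force: [0.1, 0.1, -4.4]
width: 49.9
```

```bash
python3 boot.py; python3 - <<'E'
from h import *
d=get_image('side'); cv2.imwrite('pics/sb.png',cv2.resize(d['image'][180:320,280:440],None,fx=4,fy=4,interpolation=cv2.INTER_CUBIC))
E
```

```text
t 41.98 tcp [ 432.3 -347.    54.7] rot [-3.088  0.    -0.399] w 49.9 F [ 0.1  0.1 -4.4]
t 42.03 tcp [ 432.3 -347.    54.6] rot [-3.088  0.    -0.399] w 49.8 F [-1.7 -0.6 -3.5]
tree [ 209  262   87   60 4522] ((441.2931823730469, -353.61932373046875), (27.51506996154785, 23.06844711303711), 67.58003234863281)
```

View pics/wb.png

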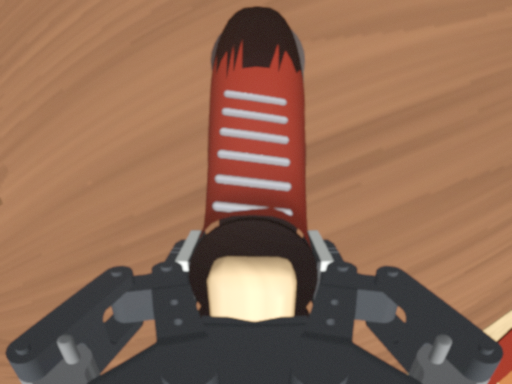

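Call:
{"op": "send_rows", "data": {"rows": [[-1,0,0,-0.02,0],[-1,0,0,-0.035,0],[-1,0,0,-0.035,0],[-1,0,0,-0.035,0],[-1,0,0,-0.035,0],[-1,0,0,-0.035,0],[-1,0,0,-0.035,0],[-1,0,0,-0.015,0]]}}

```text
clock: 42.75
eef_pos: [423.2, -354.9, 302.2]
tool_rot: [-3.083, 0.021, -0.4]
force: [-0.0, -1.3, -3.9]
width: 50.2
```

```bash
python3 plan2.py -1 520 -200 300 0.6 30; python3 - <<'E'
from h import *
for n,sl in (('scene',np.s_[220:384,150:320]),('side',np.s_[180:330,270:440])):
    d=get_image(n); cv2.imwrite(f'pics/b_{n}.png',cv2.resize(d['image'][sl],None,fx=3.5,fy=3.5,interpolation=cv2.INTER_CUBIC))
E
```

```text
t 42.75 tcp [ 423.2 -354.9  302.2] rot [-3.083  0.021 -0.4  ] w 50.2 F [-0.  -1.3 -3.9]
d [ 96.8 154.9  -2.2] tilt axis [ 0.003  0.062 -0.998] q [ 0.29  0.49  0.61  1.68 -0.35  1.12 -0.96]
[-1.0, 0.0032, -0.02, 0.0013, -0.1111] x 9
[-1.0, 0.0054, -0.0195, 0.0013, -0.1111] x 9
[-1.0, 0.0075, -0.0188, 0.0013, -0.1111] x 9
[-1.0, 0.0096, -0.0178, 0.0013, -0.1111] x 9
[-1.0, 0.0115, -0.0167, 0.0013, -0.1111] x 9
[-1.0, 0.0133, -0.0153, 0.0013, -0.1111] x 9
[-1.0, 0.0149, -0.0137, 0.0013, -0.1111] x 9
[-1.0, 0.0163, -0.012, 0.0013, -0.1111] x 9
[-1.0, 0.0176, -0.0101, 0.0013, -0.1111] x 9
```

View pics/b_scene.png

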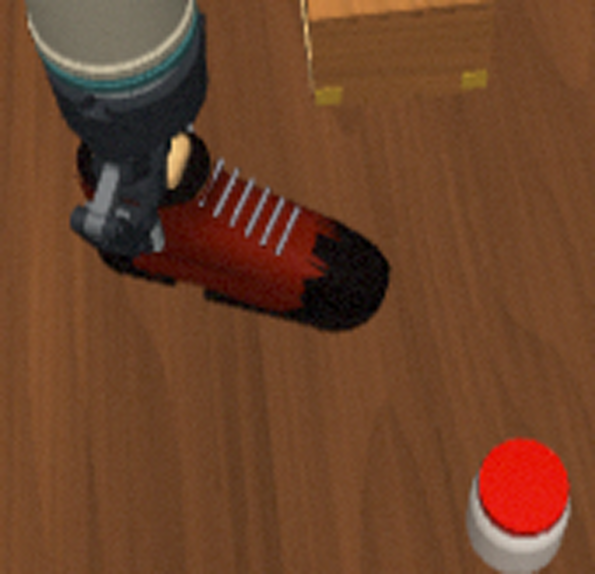

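Call:
{"op": "send_rows", "data": {"rows": [[-1,0.003,-0.02,0.001,-0.111],[-1,0.0055,-0.0195,0.001,-0.111],[-1,0.0075,-0.019,0.001,-0.111],[-1,0.0095,-0.018,0.001,-0.111],[-1,0.0115,-0.0165,0.001,-0.111],[-1,0.0135,-0.0155,0.001,-0.111],[-1,0.015,-0.0135,0.001,-0.111],[-1,0.0165,-0.012,0.001,-0.111],[-1,0.0175,-0.01,0.001,-0.111]]}}

```text
clock: 43.6
eef_pos: [508.8, -188.9, 281.6]
tool_rot: [-3.066, -0.022, 0.634]
force: [1.0, -0.4, -3.8]
width: 49.8
```

```bash
python3 plan2.py -1 608 -80 300 1.553 30
```

```text
t 43.60 tcp [ 508.8 -188.9  281.6] rot [-3.066 -0.022  0.634] w 49.8 F [ 1.  -0.4 -3.8]
d [ 99.2 108.9  18.4] tilt axis [-0.027  0.073 -0.997] q [ 0.14  0.46  0.3   1.71 -0.22  1.05 -0.4 ]
[-1.0, 0.0181, -0.0038, -0.0016, -0.1149] x 8
[-1.0, 0.0184, -0.0017, -0.0016, -0.1149] x 8
[-1.0, 0.0185, 0.0005, -0.0016, -0.1149] x 8
[-1.0, 0.0183, 0.0026, -0.0016, -0.1149] x 8
[-1.0, 0.0179, 0.0047, -0.0016, -0.1149] x 8
[-1.0, 0.0172, 0.0067, -0.0016, -0.1149] x 8
[-1.0, 0.0164, 0.0086, -0.0016, -0.1149] x 8
[-1.0, 0.0153, 0.0104, -0.0016, -0.1149] x 8
```

Call:
{"op": "send_rows", "data": {"rows": [[-1,0.018,-0.004,-0.004,-0.115],[-1,0.0185,-0.0015,-0.004,-0.115],[-1,0.0185,0.0005,-0.004,-0.115],[-1,0.0185,0.0025,-0.004,-0.115],[-1,0.018,0.0045,-0.004,-0.115],[-1,0.017,0.0065,-0.004,-0.115],[-1,0.0165,0.0085,-0.004,-0.115],[-1,0.0155,0.0105,-0.004,-0.11]]}}

```text
clock: 44.27
eef_pos: [597.3, -64.8, 296.1]
tool_rot: [-3.076, -0.089, 1.598]
force: [-0.1, 0.3, -4.7]
width: 49.8
```

```bash
python3 plan2.py -1 608 -30 290 1.553 25; python3 - <<'E'
from h import *
d=get_image('wrist'); save('',d,'w20.png')
d=get_image('side');print(cv2.imwrite('pics/b2_side.png',cv2.resize(d['image'][120:290,170:330],None,fx=3.5,fy=3.5,interpolation=cv2.INTER_CUBIC)))
d=get_image('scene');print(cv2.imwrite('pics/b2_scene.png',cv2.resize(d['image'][100:270,170:340],None,fx=3.5,fy=3.5,interpolation=cv2.INTER_CUBIC)))
E
```

```text
t 44.27 tcp [597.3 -64.8 296.1] rot [-3.076 -0.089  1.598] w 49.8 F [-0.1  0.3 -4.7]
d [10.7 34.8 -6.1] tilt axis [-0.068  0.087 -0.994] q [ 0.09  0.54  0.03  1.5  -0.1   1.18  0.19]
[-1.0, 0.0169, 0.0061, 0.0042, 0.0227] x 2
[-1.0, 0.0171, 0.0057, 0.0042, 0.0227] x 2
True
True
```

View pics/w20.png

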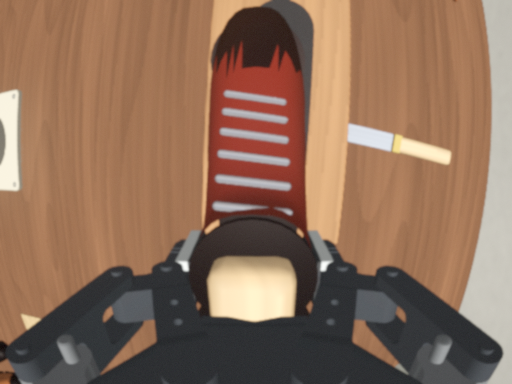

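View pics/b2_scene.png

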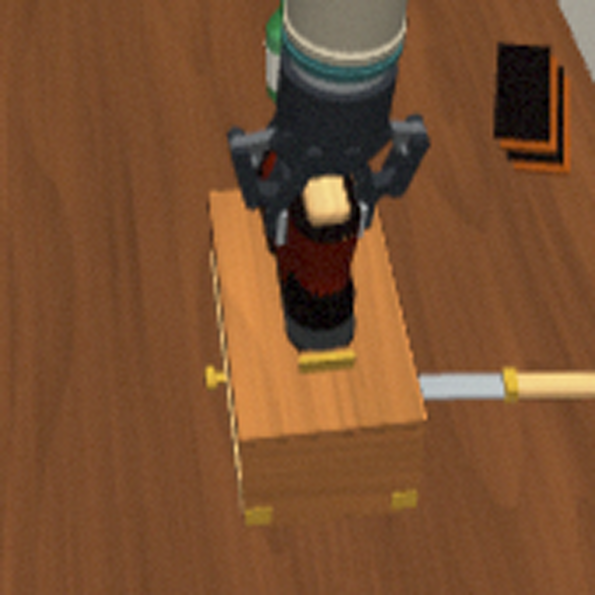

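```bash
python3 - <<'E'
from h import *; from wr import *
s=st(); d=get_image('wrist'); im=d['image']
cv2.imwrite('pics/w21.png',cv2.resize(im[0:240,180:380],None,fx=2.5,fy=2.5,interpolation=cv2.INTER_CUBIC))
for u,v,z in((312,40,199),(314,60,197),(313,80,195),(350,60,136),(350,100,136),(345,190,136),(212,20,136)): print(u,v,np.round(wworld(d,s,u,v,float(z)),1))
E
```

```text
t 44.42 tcp [597.8 -63.6 296. ] rot [-3.077 -0.09   1.595] w 49.3 F [ 0.  -1.5 -4.8]
312 40 [635.2  79.5 199. ]
314 60 [637.2  62.  197. ]
313 80 [636.8  44.7 195. ]
350 60 [684.1  83.6 136. ]
350 100 [684.3  39.4 136. ]
345 190 [683.7 -56.  136. ]
212 20 [535.3 125.  136. ]
```

View pics/w21.png

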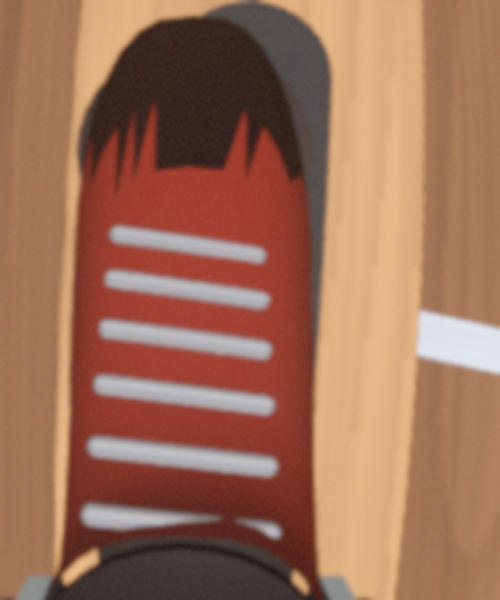

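```bash
python3 - <<'E'
from h import *; from wr import *
s=st(); d=get_image('wrist')
for u,v,z in((278,1,202),(285,2,202),(262,8,242),(262,8,250)): print(u,v,np.round(wworld(d,s,u,v,float(z)),1))
for n in('scene','side'):
    d=get_image(n); P=cloud(d,np.ones((384,512),bool))
    # brass heel stop : yellow px
    hsv=cv2.cvtColor(d['image'],cv2.COLOR_BGR2HSV); m=(hsv[:,:,0]>18)&(hsv[:,:,0]<32)&(hsv[:,:,1]>150)&(hsv[:,:,2]>90)
    C=cloud(d,m); C=C[(C[:,2]>150)&(C[:,2]<200)&(abs(C[:,0]-610)<60)]
    if len(C): print(n,len(C),np.round(np.percentile(C,[5,50,95],axis=0),1))
E
```

```text
t 44.47 tcp [597.1 -65.5 296.3] rot [-3.076 -0.088  1.593] w 49.7 F [-0.6 -0.3 -4.2]
278 1 [605.7 112.3 202. ]
285 2 [611.7 111.5 202. ]
262 8 [594.3  85.5 242. ]
262 8 [594.7  81.6 250. ]
scene 70 [[586.8 -82.4 164.3]
 [605.8 -79.4 173.7]
 [625.2 -70.6 178.8]]
```

```bash
python3 plan2.py -1 609 -29 285 1.553 14
```

```text
t 44.62 tcp [597.2 -67.2 297.7] rot [-3.078 -0.087  1.59 ] w 49.9 F [-0.2 -0.1 -4.3]
d [ 11.8  38.2 -12.7] tilt axis [-0.065  0.085 -0.994] q [ 0.09  0.54  0.03  1.5  -0.1   1.18  0.18]
[-1.0, 0.0123, 0.0045, 0.005, 0.0123] x 3
[-1.0, 0.0123, 0.0044, 0.005, 0.0123] x 3
[-1.0, 0.0124, 0.0042, 0.005, 0.0123] x 3
```

Call:
{"op": "send_rows", "data": {"rows": [[-1,0.0125,0.0045,0.005,0.012],[-1,0.0125,0.0045,0.005,0.012],[-1,0.0125,0.0045,0.005,0.012],[-1,0,0,0,0]]}}

```text
clock: 44.95
eef_pos: [607.5, -32.8, 283.5]
tool_rot: [-3.072, -0.081, 1.541]
force: [-0.8, 1.5, -4.2]
width: 49.8
```

```bash
python3 plan2.py -1 609 -29 260 1.553 10; python3 - <<'E'
from h import *
d=get_image('side');cv2.imwrite('pics/b3_side.png',cv2.resize(d['image'][120:290,170:330],None,fx=3.5,fy=3.5,interpolation=cv2.INTER_CUBIC))
d=get_image('scene');cv2.imwrite('pics/b3_scene.png',cv2.resize(d['image'][100:270,170:340],None,fx=3.5,fy=3.5,interpolation=cv2.INTER_CUBIC))
E
```

```text
t 44.95 tcp [607.5 -32.8 283.5] rot [-3.072 -0.081  1.541] w 49.8 F [-0.8  1.5 -4.2]
d [  1.5   3.8 -23.5] tilt axis [-0.067  0.083 -0.994] q [ 0.03  0.56  0.04  1.5  -0.11  1.16  0.08]
[-1.0, 0.0007, 0.001, 0.0078, -0.004] x 3
```

View pics/b3_scene.png

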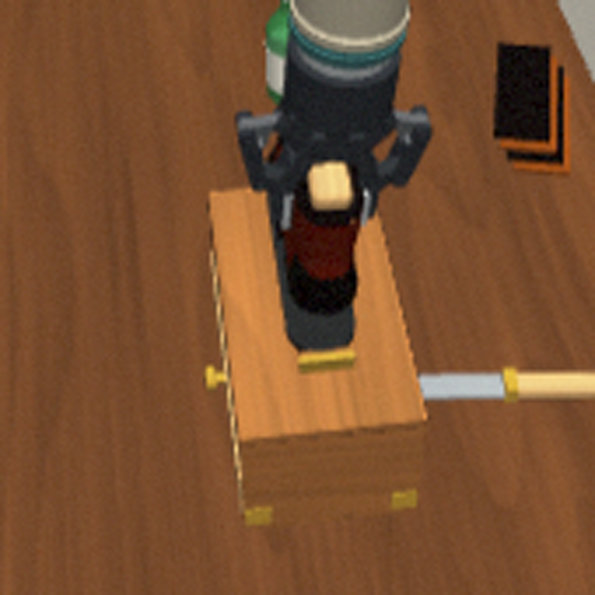

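Lower slowly.

Call:
{"op": "send_rows", "data": {"rows": [[-1,0.0008,0.001,0.008,-0.004],[-1,0.0008,0.001,0.008,-0.004],[-1,0.0008,0.001,0.008,-0.004]]}}

```text
clock: 45.3
eef_pos: [609.2, -37.4, 261.0]
tool_rot: [-3.078, -0.075, 1.547]
force: [-0.0, -0.2, -4.6]
width: 49.8
```

```bash
python3 plan2.py -1 609 -29 245 1.553 7
```

```text
t 45.30 tcp [609.2 -37.4 261. ] rot [-3.078 -0.075  1.547] w 49.8 F [-0.  -0.2 -4.6]
d [ -0.2   8.4 -16. ] tilt axis [-0.062  0.076 -0.995] q [ 0.03  0.58  0.04  1.53 -0.1   1.1   0.1 ]
[-1.0, 0.0024, 0.0002, 0.0055, -0.0019] x 3
```

Call:
{"op": "send_rows", "data": {"rows": [[-1,0.006,0,0.002,-0.002],[-1,0.005,0,0.004,-0.002],[-1,0.002,0,0.006,-0.002]]}}

```text
clock: 45.55
eef_pos: [607.6, -24.6, 247.4]
tool_rot: [-3.076, -0.074, 1.551]
force: [0.7, 0.5, -4.3]
width: 49.7
```

```bash
python3 plan2.py -1 609 -29 233 1.553 7
```

```text
t 45.55 tcp [607.6 -24.6 247.4] rot [-3.076 -0.074  1.551] w 49.7 F [ 0.7  0.5 -4.3]
d [  1.4  -4.4 -14.4] tilt axis [-0.064  0.076 -0.995] q [ 0.01  0.59  0.04  1.55 -0.11  1.07  0.08]
[-1.0, -0.0018, 0.0008, 0.0046, -0.0008] x 3
```

Call:
{"op": "send_rows", "data": {"rows": [[-1,-0.001,0.0005,0.004,0],[-1,0,0.0005,0.004,0]]}}

```text
clock: 45.72
eef_pos: [608.2, -25.3, 239.2]
tool_rot: [-3.077, -0.073, 1.552]
force: [0.2, -6.0, 5.0]
width: 49.6
```

Call:
{"op": "send_rows", "data": {"rows": [[-1,-0.002,0.0003,0.003,0],[-1,-0.001,0.0003,0.003,0]]}}

```text
clock: 45.88
eef_pos: [609.0, -27.8, 234.0]
tool_rot: [-3.079, -0.074, 1.552]
force: [-3.0, -4.4, 4.2]
width: 49.5
```

Call:
{"op": "send_rows", "data": {"rows": [[-1,-0.001,0.0,0.003,0]]}}

```text
clock: 45.97
eef_pos: [609.0, -28.4, 232.9]
tool_rot: [-3.08, -0.075, 1.552]
force: [-8.1, 1.8, 25.2]
width: 49.7
```

```bash
python3 - <<'E'
from h import *
st()
d=get_image('side');cv2.imwrite('pics/b4_side.png',cv2.resize(d['image'][120:290,170:330],None,fx=3.5,fy=3.5,interpolation=cv2.INTER_CUBIC))
d=get_image('scene');cv2.imwrite('pics/b4_scene.png',cv2.resize(d['image'][100:270,170:340],None,fx=3.5,fy=3.5,interpolation=cv2.INTER_CUBIC))
d=get_image('wrist'); save('',d,'w22.png')
E
```

```text
t 45.97 tcp [609.  -28.4 232.9] rot [-3.08  -0.075  1.552] w 49.7 F [-8.1  1.8 25.2]
```

View pics/b4_scene.png

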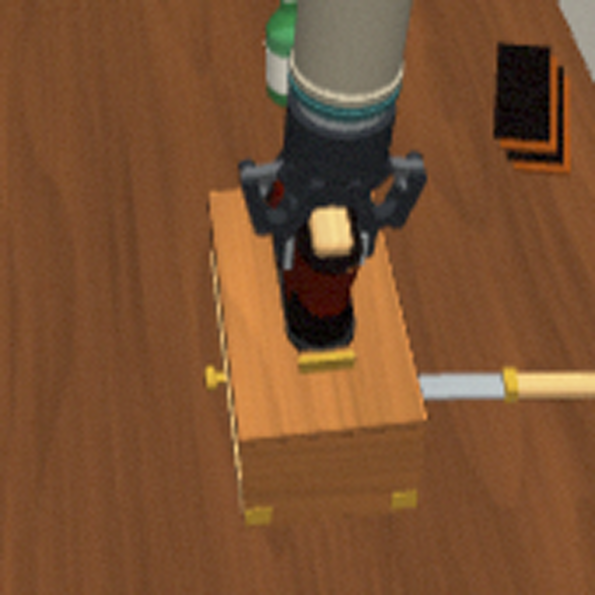

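View pics/w22.png

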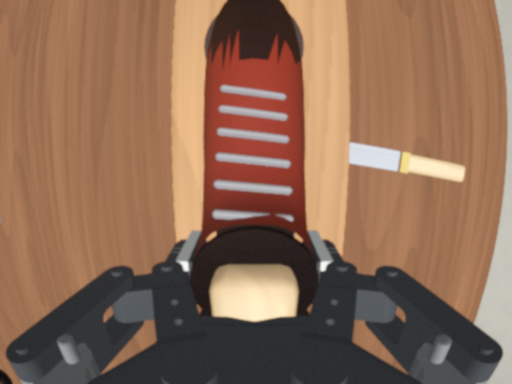

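Call:
{"op": "send_rows", "data": {"rows": [[-1,0,0,-0.0005,0],[0.7,0,0,0,0],[0.7,0,0,0,0],[0.7,0,0,0,0],[0.7,0,0,0,0]]}}

```text
clock: 46.53
eef_pos: [610.3, -27.6, 234.1]
tool_rot: [-3.084, -0.076, 1.553]
force: [0.4, 0.3, 0.4]
width: 73.0
```

```bash
python3 - <<'E'
from h import *
st()
d=get_image('wrist'); save('',d,'w23.png')
E
```

```text
t 46.53 tcp [610.3 -27.6 234.1] rot [-3.084 -0.076  1.553] w 73.0 F [0.4 0.3 0.4]
```

View pics/w23.png

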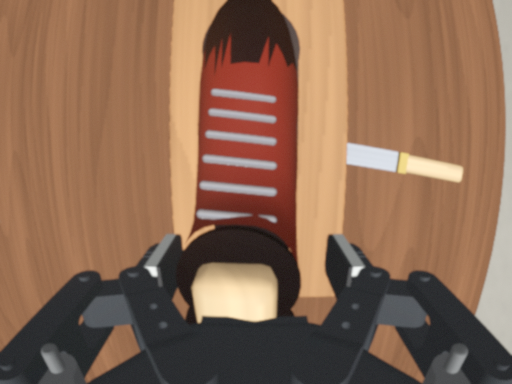

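Call:
{"op": "send_rows", "data": {"rows": [[1,0,-0.005,0,0],[1,0,0,0,0],[1,0,-0.001,-0.012,0],[1,0,-0.001,-0.015,0],[1,0,-0.0015,-0.02,0],[1,0,-0.0015,-0.025,0],[1,0,0,-0.03,0],[1,0,0,-0.035,0],[1,0,0,-0.035,0]]}}

```text
clock: 47.33
eef_pos: [604.0, -39.7, 402.7]
tool_rot: [-3.062, -0.077, 1.552]
force: [0.7, -0.6, -0.4]
width: 85.3
```

```bash
cat > fin.py <<'E'
from h import *; from wr import *
import sys
s=st()
d=get_image('wrist'); save('',d,'wf%s.png'%sys.argv[1])
for n in ('scene','side'):
    d=get_image(n);P=cloud(d,np.ones((384,512),bool))
    cv2.imwrite(f'pics/f{sys.argv[1]}_{n}.png',cv2.resize(d['image'][100:270,170:340],None,fx=3.5,fy=3.5,interpolation=cv2.INTER_CUBIC))
    for o in outline_of(d,'boot')[:1]:
        Q=cloud(d,o['mask']); Q=Q[(Q[:,2]>170)&(Q[:,2]<320)]; 
        if len(Q)>50: print(n,o['score'],'boot c',np.round(cv2.minAreaRect(Q[:,:2].astype(np.float32)),1) if 0 else cv2.minAreaRect(Q[:,:2].astype(np.float32)),np.round(np.percentile(Q,[1,99],axis=0),1))
    hsv=cv2.cvtColor(d['image'],cv2.COLOR_BGR2HSV); B=d['image'].astype(int)
    T=P[(P[:,2]>270)&(P[:,2]<310)&(abs(P[:,0]-609)<60)&(P[:,1]>-110)&(P[:,1]<20)]
    if len(T)>10:
        A=np.c_[T[:,:2],np.ones(len(T))]; c=np.linalg.lstsq(A,T[:,2],rcond=None)[0]; print(n,'top',len(T),np.round(np.median(T,0),1),'slope',np.round(c[:2],3))
E
python3 fin.py 1
```

```text
t 47.33 tcp [604.  -39.7 402.7] rot [-3.062 -0.077  1.552] w 85.3 F [ 0.7 -0.6 -0.4]
scene 0.85 boot c ((604.3234252929688, 12.105812072753906), (183.6509552001953, 52.527950286865234), 89.59410858154297) [[579.3 -77.2 173.9]
 [628.4  93.4 295.7]]
scene top 381 [604.5 -49.8 282.3] slope [0.046 0.153]
side 0.5 boot c ((608.0137329101562, 94.26910400390625), (36.53489685058594, 55.01592254638672), 68.1438980102539) [[578.7  73.3 198.2]
 [629.2 113.9 243.6]]
```

View pics/wf1.png

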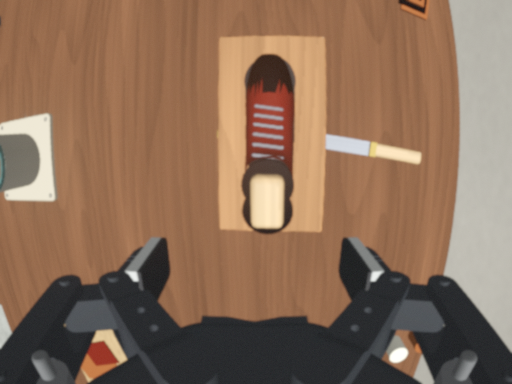

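View pics/f1_scene.png

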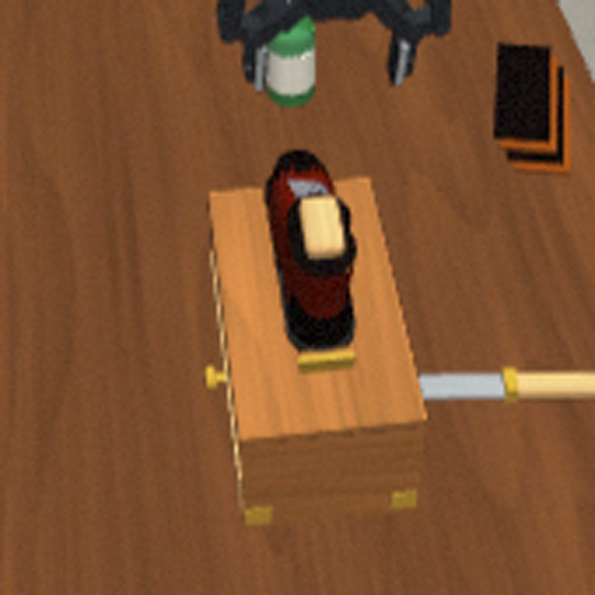

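```bash
python3 - <<'E'
from h import *
for n in ('side','scene'):
    d=get_image(n); print(n,'cam',np.round(-d['R'].T@d['t']))
    P=cloud(d,np.ones((384,512),bool)); c,s=np.cos(-.018),np.sin(-.018)
    bx=(P[:,0]-609)*c+(P[:,1]-20.5)*s; by=-(P[:,0]-609)*s+(P[:,1]-20.5)*c
    for lo,hi in((14,24),(24,34),(34,44),(44,54),(54,62),(72,85),(85,95),(95,105),(105,118),(124,133)):
        k=(P[:,2]>lo)&(P[:,2]<hi)&(abs(by-70)<45)&(abs(bx+75)<25); print(lo,hi,k.sum(),np.round(np.percentile(bx[k],[10,50,90]),1) if k.sum() else '')
    cv2.imwrite(f'pics/dr_{n}.png',cv2.resize(d['image'][150:270,180:310],None,fx=5,fy=5,interpolation=cv2.INTER_CUBIC))
E
```

```text
side cam [ 194.  -94. 1436.]
14 24 0 
24 34 0 
34 44 1 [-79.6 -79.6 -79.6]
44 54 1 [-79. -79. -79.]
54 62 0 
72 85 4 [-77.9 -77.3 -76.4]
85 95 2 [-77.2 -76.9 -76.7]
95 105 2 [-77.5 -77.1 -76.6]
105 118 5 [-78.5 -78.3 -77.1]
124 133 14 [-77.9 -65.5 -54. ]
scene cam [ 486. -764. 1018.]
14 24 1 [-78.4 -78.4 -78.4]
24 34 3 [-78.5 -78.4 -78.4]
34 44 3 [-78.5 -78.4 -78.4]
44 54 1 [-78.4 -78.4 -78.4]
54 62 3 [-78.5 -78.4 -77.5]
72 85 4 [-76.3 -76.2 -76.1]
85 95 2 [-76.3 -76.3 -76.2]
95 105 2 [-76.4 -76.3 -76.2]
105 118 0 
124 133 16 [-75.8 -63.6 -51.2]
```

View pics/dr_side.png

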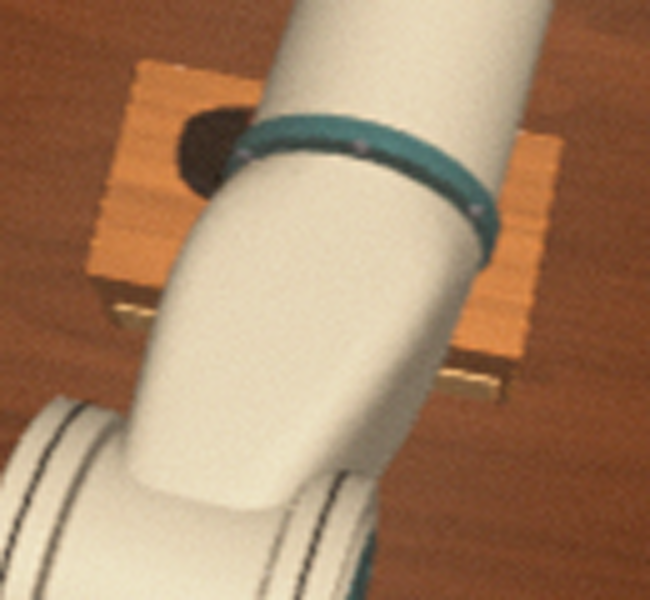

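```bash
python3 - <<'E'
from h import *
st(); print(finish_job())
E
```

```text
t 47.68 tcp [603.7 -39.4 399.8] rot [-3.06  -0.077  1.552] w 85.3 F [ 0.7 -0.3  0. ]
the job is handed in; nothing more can be done
None
```

The shoe-shine box is packed, the boot is standing on the footrest, and I handed the job in at about 48 s of the 210 s allowed. No verdict came back, so what follows rests on my own checks.

- **Jars:** All three (black, tan, dark-red lids) are in the drawer. A wrist picture showed them upright before I closed it, but I could not look inside afterwards.
- **Drawer:** The front is not quite flush. The depth readings put it about 2 mm out, and a rougher measurement of the visible strip gave 3–4 mm. The limit is 6 mm. It stopped against a 13–15 N push, so I took it as home.
- **Brush:** Only one was there, the dark-brown one. It lies flat, bristles down, lengthwise in the compartment.
- **Lid:** It is shut; its top measured level at about 136 mm. At the last press the wrist force jumped to 114 N, close to the 120 N limit, and I backed off at once.
- **Boot:** It stands heel to the brass stop with its toe at the raised end. It is about 3.5 mm off centre across the rest and roughly 0.01 rad out of line. The slope along its top read 0.15 against the rest's 0.17, and a 0.05 sideways slope is probably noise. It was never tipped.
- **Bystanders:** I did not touch the bottle, red-capped jar or knife, and the last pictures show nothing out of place.
- **Gripper:** It is open and about 100 mm clear above everything, with the force reading near zero.

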